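Line up a spacer pack and pin it

ROBOT

A 6-joint arm with a two-finger parallel gripper is mounted at the origin on a cart in front of the work surface, level with it; the furniture and walls round the work are solid. World frame = base frame: x ahead of the robot, y to its left, z up, the work surface at z = 0. Lengths are in m, angles in degrees, forces in N, time in s.
With the tool pointing down it reaches from about 0.35 to 0.875 m from the base axis. Payload 4.2 kg.
Tool frame: the origin (TCP) lies at the very end of the fingers, on their centre line; the grasp point (between the pads) lies r.pinch_z behind it (r.pinch_z is the distance from the TCP to the grasp point, in m); y points along the fingers, z is the direction in which the jaws open and shut, and the axes are right-handed (so a half turn about y gives the same grasp; the last joint's range is limited). The gripper opens to 87 mm and grips with 3 to 60 N. Pads are 19 mm wide; open, the fingers measure 117 mm over their backs; the gripper's body (75 mm by 190 mm) begins 51 mm behind the grasp point.
Start: joints at [87.582, 22.042, 0.453, 0, -68.411, -14.817], TCP at [0.185, 0.597, 0.223] pointing down, gripper open.
Joint ranges: [-179.83, 179.83], [-69.29, 118.12], [-61.27, 80.66], [-181.25, 117.63], [-171.15, -9.14], [-177.46, 177.46]. Speed limits (degrees/s): [159.86, 159.86, 180, 180, 180, 180].

INTERFACE

Orientations are given as a 3x3 rotation matrix whose columns are the frame's x, y, z axes.
In Python, from station import sense, capture, camera_params, r gives the robot as it stands.
- The arm moves only by the tool move_arm, never from a script. Its argument "increments" is text: rows parted by semicolons, each of 7 numbers parted by spaces: the closure, from -1 (fully open) to 1 (shut), so that 0 is half open, then the shift along the tool's x, y, z in m, then the turn, a rotation vector about the tool's x, y, z in rad. In form: hand x y z wx wy wz; .... A call has 1 to 8 rows; each row is the pose to reach, as a shift and turn from the pose commanded when the call began, along the tool's axes at that moment; what a row does not reach only later rows make up. A row lasts 1/10 s, in which the tool goes at most 50 mm and 8.59 degrees, less where a joint would pass 70% of its speed; a pose out of reach is approached as far as the arm can. A call with a gripper value outside its range is refused whole. The fingers move at their own pace and stop on an object; the grip force is fixed at half the most. Time passes only in rows, so rows that repeat a pose let the fingers close. It gives the time, the measured TCP pose, the force and the opening at its end, in the units of the state.
- sense(): the state, without advancing time (a new reading comes with each control period).
- capture(name): name is "scene" or "top" or "wrist"; returns (picture, depth): 480x640x3 uint8, red, green, blue; 480x640 float32, m along the optical axis (not along the pixel's ray), 0 where there is no reading.
- camera_params(name): a dict with "fx", "fy", "cx", "cy" (pixels), "xyz" and "orientation" of the camera in the world. Camera axes: x right, y down, z forward; pixel columns grow to the right and rows downward; lengths in m; the calibration is good to about 2 mm. A picture is of the moment at which its call begins: read the wrist's pose just before it. camera_params takes no time and is no camera call; for the wrist camera it gives the pose at the moment of the call.
- r.finish_job(): hands the job in, once; it reports no verdict.
The state is a dict: "time_s": time; "joints": joint angles; "joint_velocities": joint speeds; "effort": joint torques, N m; "tcp_pos": TCP position; "ee_rot": TCP orientation; "wrist_force": force on the tool from outside, world axes, zero at the start; "moment": the same for the moment, N m; "gripper_width": opening from 0.0 (shut) to 1.0 (fully open).
Only numpy, scipy, OpenCV 4.12 (cv2) and the standard library are available. Lean on these libraries where they do the work, as an engineer would, in place of code of your own. Each camera call takes 0.05 s, during which the arm holds its last target.

TASK

Three loose plastic spacer discs lie untidily on the fixture, one on another: nudge them gently into its corner, against the side fence and the end stop, until their holes line up over the bore in the bed. Then take the longer of the two pins out of the stand and pass it down through all three discs into the bore until its flange sits flush on the top disc, feeling your way and never forcing it, and let go. Leave the short pin and everything else on the bench alone.

Things in the scene. Friction and masses are not known exactly. Their poses are not given: they have to be found in the camera images.
- fixture: Aluminium plate 160 x 160 x 16 mm fixed to the bench; origin at the centre of its underside, z up, y towards the side fence, x towards the end stop. On it lies a slide, locked: a steel bed 76 x 76 x 14 mm for the discs, with an upright bore of 15.5 mm in its middle, and the end stop, a dark bar 85 mm wide across its +x end, its top 52 mm above the bench.
- bed_middle (a point): Middle of the slide's travel, on the fixture's centre line, level with the bed's top, 30 mm above the bench; fixture's axes. The slide is locked anywhere within 10 mm either way along x; where is not given and must be felt (or seen): the bore is at y = 0, x = -10 to +10 mm from here, and the stop's face is always 45 mm beyond the bore (x = +35 to +55 mm). It does not give way.
- fence (a point): On the inner face of the side fence, a fixed dark bar along the fixture's +y side, at y = +45 mm, 34 mm above the bench; same axes. It runs from x = -67 to +57 mm, its top 52 mm above the bench. Discs pushed against both fence and end stop have their holes right over the bore, which goes on through the plate. The fixture's -x and -y sides are open for pushing.
- spacer1_hole (a point): Centre of the bottom disc and of its hole, half-way through its thickness. Round grey plastic disc, 90 mm diameter, 8 mm thick, about 0.10 kg, loose, with a 15.4 mm round hole in the middle (edges hardly bevelled); z up. The three discs are alike and lie flat on the bed, one on another, overhanging it (this one 30 to 38 mm above the bench); each starts 3 to 35 mm away from fence and stop .
- spacer2_hole (a point): Centre of the middle disc and of its hole, half-way through its thickness. Round grey plastic disc, 90 mm diameter, 8 mm thick, about 0.10 kg, loose, with a 15.4 mm round hole in the middle (edges hardly bevelled); z up. The three discs are alike and lie flat on the bed, one on another, overhanging it (this one 38 to 46 mm above the bench); each starts 3 to 35 mm away from fence and stop .
- spacer3_hole (a point): Centre of the top disc and of its hole, half-way through its thickness. Round grey plastic disc, 90 mm diameter, 8 mm thick, about 0.10 kg, loose, with a 15.4 mm round hole in the middle (edges hardly bevelled); z up. The three discs are alike and lie flat on the bed, one on another, overhanging it (this one 46 to 54 mm above the bench); each starts 3 to 35 mm away from fence and stop .
- long_pin_grip (a point): Centre of the black round grip of the long pin, 24 mm diameter, 26 mm tall; z is the pin's axis, up. Below it a steel flange 30 mm diameter, 5 mm thick, its underside 18 mm below this point, then the shank. The pin starts upright in a hole of the stand, this point then 74 mm above the bench; with the flange on the pack it is 72 mm above the bench.
- long_pin_tip (a point): Centre of the lower end of the long pin, 66 mm below the centre of its grip; same axes. The shank is 14 mm thick and 48 mm long; its last 3 mm taper to 11.6 mm. About 0.09 kg.
- pin_stand: Wooden block 130 (x) x 50 x 30 mm fixed to the bench; origin at the centre of its underside. Two upright holes at x = -42 and +42 mm, 16 mm wide, 22 mm deep, hold the pins, either way round.
- short_pin_grip (a point): Centre of the grip of the short pin, like the long one but with a shank of only 30 mm: it stands lower in the other hole of the stand (this point 56 mm above the bench). Leave it.
- long_pin: The long pin; origin at the centre of its lower end.
- spacer1: The bottom disc; origin at the centre of its underside.
- spacer2: The middle disc; origin at the centre of its underside.
- spacer3: The top disc; origin at the centre of its underside.
- cutter1: Bystander: orange box cutter, 158 x 21 x 17 mm, lying between fixture and stand; origin under its middle.
- driver1: Bystander: screwdriver, 201 x 26 x 26 mm, lying behind and right of the fixture; origin under its middle.
- bottle1: Bystander: white glue bottle with red cap, 42 mm diameter, 121 mm tall, behind the stand; origin under its middle.
- mug1: Bystander: white mug, 97 mm tall, behind the gap between fixture and stand; origin under its middle.
- grip1: Bystander: blue-green tool handle, 170 x 31 x 23 mm, lying at the front right; origin under its middle.
- marker1: Bystander: marker pen, 147 x 18 x 20 mm, lying right of the fixture, by the clamp jig; origin under its middle.
Things that resemble listed ones, but are neither listed nor needed, are in the scene too. What is shaped like the spacer2 but green is not meant.

How it is judged (in metres and radians):
On the way, in this order (a step that is already met when the one before it is completed fails the run):
1. the three discs lie with their holes in line, on the fixture's centre line (horizontal distance between spacer1_hole and spacer2_hole below 0.003 m and horizontal distance between each of spacer2_hole, spacer1_hole and spacer3_hole below 0.003 m and y of spacer1_hole in the frame of bed_middle between -0.003 and 0.003 m and y of spacer2_hole in the frame of bed_middle between -0.003 and 0.003 m and y of spacer3_hole in the frame of bed_middle between -0.003 and 0.003 m and z of each of spacer1_hole, spacer2_hole, spacer3_hole in the frame of bed_middle below 0.0225 m and angle between each of spacer1_hole, spacer2_hole, spacer3_hole's own z axis and vertical below 0.05 rad), for 0.2 s.
2. the long pin is home through all three discs (z of long_pin_grip in the frame of bed_middle below 0.0445 m and angle between long_pin_grip's own z axis and vertical below 0.08 rad and horizontal distance between each of spacer1_hole, spacer2_hole, spacer3_hole and long_pin_tip below 0.003 m and z of each of spacer1_hole, spacer2_hole, spacer3_hole in the frame of bed_middle below 0.0225 m and angle between each of spacer1_hole, spacer2_hole, spacer3_hole's own z axis and vertical below 0.05 rad), for 0.2 s.
At the end, for the whole second after the job is handed in: The long pin stands upright (within 0.08 rad) through all three discs into the bore, its flange on the top disc (within 2.5 mm); the discs lie flat on the fixture with their holes within 3 mm of the pin, of one another and of the fixture's centre line; everything released and at rest (all of step 2 and horizontal distance between spacer1_hole and spacer2_hole below 0.003 m and horizontal distance between each of spacer2_hole, spacer1_hole and spacer3_hole below 0.003 m and y of spacer1_hole in the frame of bed_middle between -0.003 and 0.003 m and y of spacer2_hole in the frame of bed_middle between -0.003 and 0.003 m and y of spacer3_hole in the frame of bed_middle between -0.003 and 0.003 m and contact force between long_pin and the fingers below 0.1 N and linear speed of each of long_pin, spacer1, spacer2, spacer3 below 0.02 m/s); the robot touches nothing.
It fails at once if a disc or the pin is forced: fingers on disc, pin on disc or pin on fixture above 30 N (contact force between any of spacer1, spacer2, spacer3 and long_pin above 30 N or contact force between any of spacer1, spacer2, spacer3 and the fingers above 30 N or contact force between long_pin and fixture above 30 N).
It fails at once if the short pin is taken from its hole or pushed over (distance of short_pin_grip from where it was at the start of the episode above 0.02 m).
It fails at once if a bystander is moved by more than 30 mm (distance of any of cutter1, driver1, bottle1, mug1, grip1, marker1 from where it was at the start of the episode above 0.03 m).
It also fails if it takes over 62 s, if anything falls off the work surface, if the arm or the gripper's body presses on something with over 40 N, if the wrist force passes 120 N, or if a joint passes its speed limit or range.

## Working session

There is one attempt and no reset: what is moved stays moved. The work goes in short steps, Python scripts to look and compute and a tool call to move; the robot and the scene stay as the last step left them, time stands still between calls to the robot, and variables do not carry over. Pictures are saved under pics/ and viewed, and the job is handed in when it is done.

Besides the shell and the picture viewer there is one more tool, called after "Request:" by a JSON object that holds its "op" and its "data". move_arm: Moves the arm, as the interface text tells. Its arguments: {"type":"object","properties":{"increments":{"type":"string"}},"required":["increments"]}

```bash
ls; mkdir -p pics; python3 - <<'E'
from station import sense,capture,camera_params,r
import cv2,numpy as np
print(sense()); print(r.pinch_z)
for n in("scene","top"):
    p,d=capture(n); np.savez(""+n+"0.npz",p=p,d=d,**{k:np.array(v) for k,v in camera_params(n).items()})
    cv2.imwrite(f"pics/{n}0.png",p[:,:,::-1]); print(camera_params(n))
E
```

```text
pics
{'time_s': 0.0, 'joints': array([ 8.75817314e+01,  2.20919686e+01,  3.78445174e-01, -2.77019778e-02,
       -6.84089756e+01, -1.48156848e+01]), 'joint_velocities': array([ 0.05436575, -0.02492495, -0.05813632, -0.10271795, -0.02045866,
        0.07738757]), 'effort': array([-1.29868572e-04, -3.90662026e+01,  1.87402815e+01,  4.21992704e+00,
        1.10156063e-02, -1.91166191e-04]), 'tcp_pos': array([0.18499027, 0.59636881, 0.22144108]), 'ee_rot': array([[-9.55050120e-01, -5.39375684e-04, -2.96443887e-01],
       [ 2.96444356e-01, -2.11709494e-03, -9.55047780e-01],
       [-1.12470304e-04, -9.99997613e-01,  2.18182665e-03]]), 'wrist_force': array([-0.62111297, -0.2102851 , -0.4684389 ]), 'moment': array([ 0.05584023, -0.02507209,  0.00208561]), 'gripper_width': 0.9993883252221027}
0.0187
{'fx': 610.7959734434008, 'fy': 610.7959734434008, 'cx': 320.2916066473054, 'cy': 240.30847007741883, 'xyz': array([-0.45941502, -0.56142097,  0.67449767]), 'orientation': array([[ 0.47036693, -0.40338025,  0.78488173],
       [-0.88213363, -0.19033525,  0.43082798],
       [-0.02439683, -0.8950178 , -0.44536269]])}
{'fx': 466.0324170396818, 'fy': 466.0324170396818, 'cx': 312.06563250363496, 'cy': 242.23278320626775, 'xyz': array([0.42750375, 0.02087745, 1.06746856]), 'orientation': array([[ 0.02357794, -0.99273775,  0.11796545],
       [-0.99928313, -0.02689894, -0.02663961],
       [ 0.0296193 , -0.11725278, -0.99266031]])}
```

View pics/top0.png

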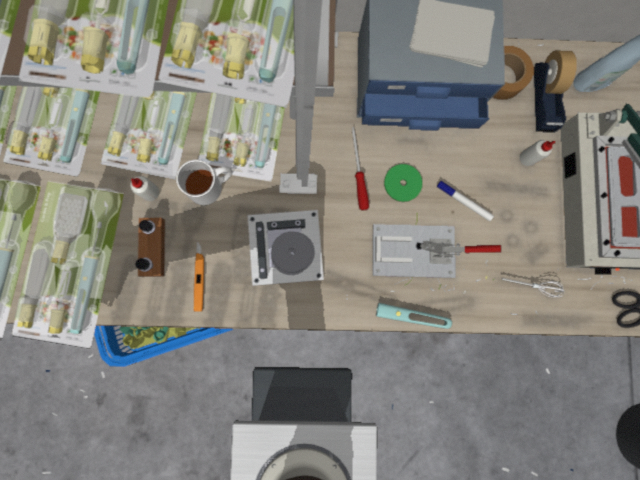

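View pics/scene0.png

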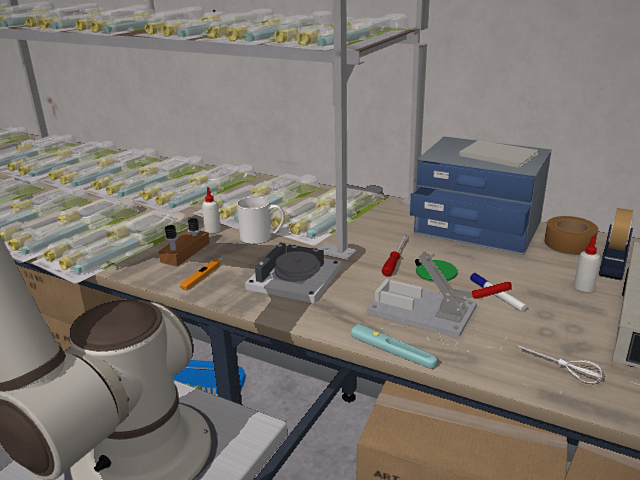

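The top view shows the fixture centred at about (286,247), with the fence on the left (col 262) and the stop at the top (row 224). The discs are around (293,252), the stand's pins at (148,227) and (144,264), and there is a shelf post at (298,183). Next I'll measure.

```bash
cat > h.py <<'E'
import numpy as np,cv2
def load(n):
    return dict(np.load(n))
def dep(c,u,v,z):
    p=np.stack([(u-c['cx'])/c['fx']*z,(v-c['cy'])/c['fy']*z,z],-1)
    return p@np.array(c['orientation']).T+np.array(c['xyz'])
def ray(c,u,v,h):
    d=np.array([(u-c['cx'])/c['fx'],(v-c['cy'])/c['fy'],1.])@np.array(c['orientation']).T
    o=np.array(c['xyz']); return o+d*(h-o[2])/d[2]
def proj(c,P):
    q=(np.asarray(P)-np.array(c['xyz']))@np.array(c['orientation']); return q[...,0]/q[...,2]*c['fx']+c['cx'],q[...,1]/q[...,2]*c['fy']+c['cy']
def cloud(c):
    v,u=np.mgrid[0:480,0:640]; return dep(c,u,v,c['d'].astype(float))
E
python3 - <<'E'
from h import *
c=load('top0.npz'); P=cloud(c)
for (u,v) in [(293,252),(148,227),(144,264),(262,245),(288,224),(298,183),(310,100),(252,280),(200,280),(195,180),(140,185),(318,10)]:
    print(u,v,P[v,u].round(4))
a=c['p'][190:300,110:340,::-1]; cv2.imwrite('pics/topz.png',cv2.resize(a,None,fx=3.4,fy=3.4,interpolation=cv2.INTER_CUBIC))
s=load('scene0.npz'); a=s['p'][200:310,150:350,::-1]; cv2.imwrite('pics/scz.png',cv2.resize(a,None,fx=4,fy=4,interpolation=cv2.INTER_CUBIC))
E
```

```text
293 252 [0.5275 0.0351 0.0313]
148 227 [0.5692 0.346  0.0711]
144 264 [0.4889 0.3442 0.0863]
262 245 [0.5388 0.1027 0.0552]
288 224 [0.587  0.0476 0.0527]
298 183 [0.6919 0.0284 0.0045]
310 100 [0.6842 0.0123 0.4838]
252 280 [0.464  0.1267 0.0024]
200 280 [0.4606 0.241  0.0169]
195 180 [0.6838 0.2597 0.036 ]
140 185 [0.655  0.361  0.0939]
318 10 [0.6847 0.01   0.6756]
```

View pics/topz.png

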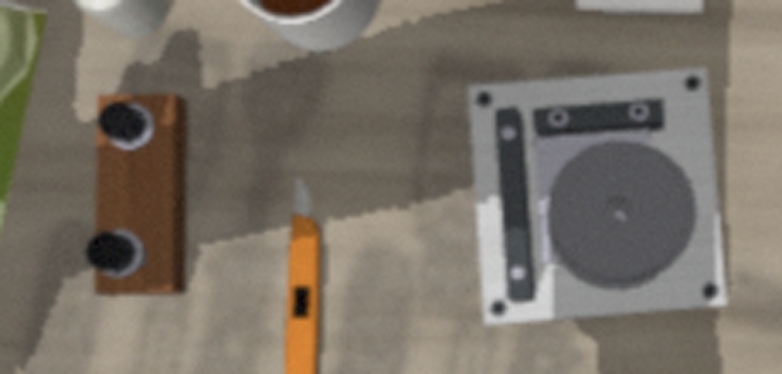

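View pics/scz.png

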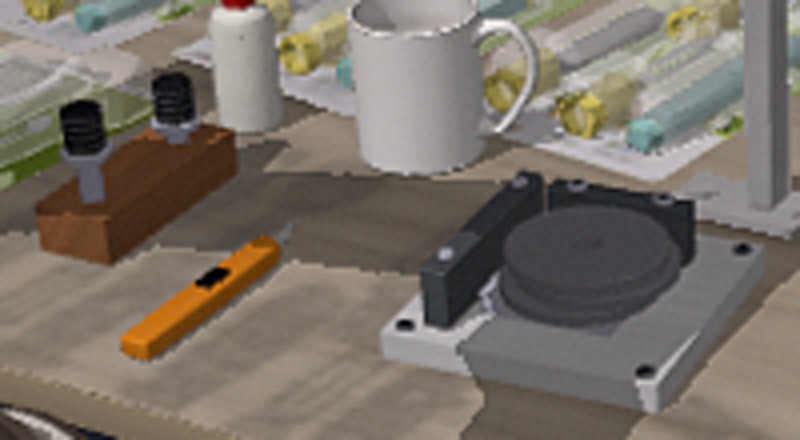

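```bash
python3 - <<'E'
from station import sense,camera_params
from h import *
c=load('top0.npz'); P=cloud(c)
for (u,v) in [(100,50),(230,50),(200,98),(60,130),(250,130),(300,20),(335,60),(380,60),(40,280)]: print(u,v,P[v,u].round(3))
w=camera_params('wrist'); s=sense(); R=s['ee_rot']
print('cam in tool',R.T@(w['xyz']-s['tcp_pos'])); print(R.T@w['orientation'],w['fx'],w['cx'],w['cy'])
# fixture corners
Z=np.array([(470,86),(707,68),(727,302),(485,325)])/3.4+[110,190]
Q=np.array([ray(c,u,v,.016) for u,v in Z]); print(Q.round(4),Q.mean(0))
print(np.diff(Q,axis=0))
Z=np.array([(97,96),(183,97),(183,292),(97,292)])/3.4+[110,190]
print([ray(c,u,v,.03).round(4) for u,v in Z])
E
```

```text
100 50 [0.736 0.283 0.496]
230 50 [0.738 0.116 0.503]
200 98 [ 0.892  0.267 -0.   ]
60 130 [0.801 0.585 0.004]
250 130 [0.809 0.143 0.022]
300 20 [0.7   0.026 0.635]
335 60 [ 1.001 -0.053 -0.002]
380 60 [ 0.896 -0.128  0.202]
40 280 [0.452 0.59  0.021]
cam in tool [-0.0718007  -0.16281729  0.00033485]
[[ 1.01458167e-03  9.65802673e-01  2.59276236e-01]
 [ 3.15464304e-05 -2.59276401e-01  9.65803162e-01]
 [ 9.99999485e-01 -9.71706948e-04 -2.93524711e-04]] 374.5054827437068 314.7284616179336 243.19988394525606
[[ 0.6103  0.1396  0.016 ]
 [ 0.6272 -0.0191  0.016 ]
 [ 0.4702 -0.0358  0.016 ]
 [ 0.4511  0.1234  0.016 ]] [0.53969768 0.05204976 0.016     ]
[[ 0.01688669 -0.15866366  0.        ]
 [-0.1570476  -0.01674392  0.        ]
 [-0.0190637   0.15924684  0.        ]]
[array([0.5942, 0.3816, 0.03  ]), array([0.5951, 0.3256, 0.03  ]), array([0.4673, 0.3179, 0.03  ]), array([0.4659, 0.373 , 0.03  ])]
```

```bash
cat >> h.py <<'E'
from scipy.spatial.transform import Rotation as Ro
FC=np.array([0.5397,0.0520]); FY=6.1
def fx(p,C=None,yaw=None):
    C=FC if C is None else C; a=np.radians(FY if yaw is None else yaw)
    return C+np.array([[np.cos(a),-np.sin(a)],[np.sin(a),np.cos(a)]])@np.asarray(p)
def inc(pos,yaw,s=None):
    from station import sense
    s=s or sense(); R=s['ee_rot']; a=np.radians(yaw)
    T=np.array([[np.cos(a),0,np.sin(a)],[np.sin(a),0,-np.cos(a)],[0,-1,0]])
    T[:,2]=np.cross(T[:,0],T[:,1])
    d=R.T@(np.asarray(pos)-s['tcp_pos']); w=Ro.from_matrix(R.T@T).as_rotvec()
    print('inc',d.round(4),w.round(4),'t',round(s['time_s'],2),'tcp',s['tcp_pos'].round(4),'F',s['wrist_force'].round(1),'g',round(s['gripper_width'],3))
    return d,w
E
python3 -c "
from h import *
inc([.50,.02,.2],51.1)"
```

```text
inc [-0.4717  0.0225  0.4571] [-1.2000e-03  1.9488e+00 -1.9000e-03] t 0.1 tcp [0.185  0.5964 0.2216] F [ 0.1 -0.2  0.8] g 1.004
```

Request:
{"op": "move_arm", "data": {"increments": "-0.1 -0.4717 0.0225 0.4571 0 1.9488 0; -0.1 -0.4717 0.0225 0.4571 0 1.9488 0; -0.1 -0.4717 0.0225 0.4571 0 1.9488 0; -0.1 -0.4717 0.0225 0.4571 0 1.9488 0; -0.1 -0.4717 0.0225 0.4571 0 1.9488 0; -0.1 -0.4717 0.0225 0.4571 0 1.9488 0; -0.1 -0.4717 0.0225 0.4571 0 1.9488 0; -0.1 -0.4717 0.0225 0.4571 0 1.9488 0"}}

```text
time_s: 0.9
tcp_pos: [0.3772, 0.2441, 0.2087]
ee_rot: [[-0.064, -0.0, -0.998], [0.998, 0.0, -0.064], [0.0, -1.0, 0.0]]
wrist_force: [0.8, 1.3, 0.9]
gripper_width: 0.555
```

```bash
python3 -c "
from h import *
inc([.50,.02,.2],51.1)"
```

```text
inc [-0.2316  0.0087 -0.1081] [-1.000e-04  7.434e-01  0.000e+00] t 0.9 tcp [0.3772 0.2441 0.2087] F [0.8 1.3 0.9] g 0.555
```

Request:
{"op": "move_arm", "data": {"increments": "-0.1 -0.21 0.0087 -0.1 0 0.71 0; -0.1 -0.21 0.0087 -0.1 0 0.71 0; -0.1 -0.21 0.0087 -0.1 0 0.71 0; -0.1 -0.21 0.0087 -0.1 0 0.71 0; -0.1 -0.21 0.0087 -0.1 0 0.71 0; -0.1 -0.21 0.0087 -0.1 0 0.71 0; -0.1 -0.21 0.0087 -0.1 0 0.71 0"}}

```text
time_s: 1.6
tcp_pos: [0.4911, 0.043, 0.1996]
ee_rot: [[0.598, -0.001, -0.801], [0.801, -0.0, 0.598], [-0.001, -1.0, 0.001]]
wrist_force: [-0.8, 1.0, -0.3]
gripper_width: 0.549
```

```bash
python3 - <<'E'
from h import *
from station import *
inc([.50,.02,.2],51.1)
k=camera_params('wrist'); p,d=capture('wrist')
np.savez('w1.npz',p=p,d=d,**{a:np.array(v) for a,v in k.items()}); cv2.imwrite('pics/w1.png',p[:,:,::-1])
E
```

```text
inc [-0.0131 -0.0004 -0.0209] [-0.0009  0.0376 -0.001 ] t 1.6 tcp [0.4911 0.043  0.1996] F [-0.8  1.  -0.3] g 0.549
```

View pics/w1.png

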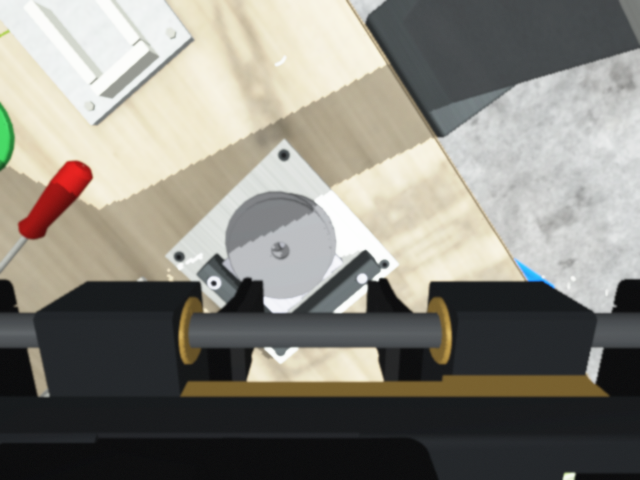

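```bash
python3 - <<'E'
from h import *
c=load('w1.npz'); a=c['p'][130:370,160:405,::-1]
cv2.imwrite('pics/w1z.png',cv2.resize(a,None,fx=2.45,fy=2.45,interpolation=cv2.INTER_CUBIC))
P=cloud(c)
for u,v in [(284,155),(179,257),(384,264),(260,220),(300,270),(214,283)]: print(P[v,u].round(4), ray(c,u,v,.016).round(4))
E
```

```text
[ 0.4778 -0.0223  0.0195] [ 0.4781 -0.0223  0.016 ]
[ 0.6165 -0.0076  0.0201] [ 0.6185 -0.0075  0.016 ]
[0.4637 0.1162 0.0186] [0.4638 0.1172 0.016 ]
[0.5238 0.0083 0.0541] [0.5329 0.0111 0.016 ]
[0.5237 0.0634 0.0548] [0.5329 0.0732 0.016 ]
[0.5901 0.0275 0.0572] [0.609  0.0331 0.016 ]
```

View pics/w1z.png

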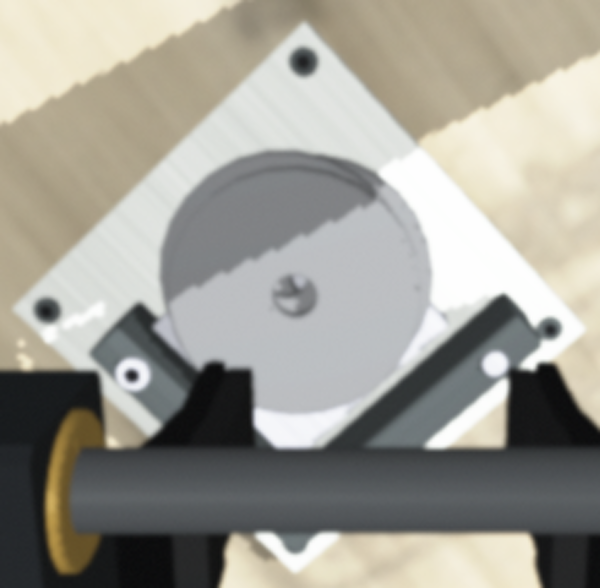

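```bash
sed -i 's/^FC=.*/FC=np.array([0.5404,0.0535]); FY=6.0/' h.py; cat >> h.py <<'E'
def tofx(P):
    a=np.radians(FY); d=np.asarray(P)[:2]-FC
    return np.array([[np.cos(a),np.sin(a)],[-np.sin(a),np.cos(a)]])@d
E
python3 - <<'E'
from h import *
c=load('w1.npz'); h=ray(c,280.4,250.8,.054); print(h,tofx(h))
t=load('top0.npz'); h2=ray(t,110+618/3.4,190+208/3.4,.054); print(h2,tofx(h2))
k=np.array([np.cos(np.radians(51)),np.sin(np.radians(51))])
# disc outline extremes at z .054 along diag
for u,v in [(280,191),(280,298.5),(226,245),(335,245)]:
    for z in(.03,.054): print(u,v,z,tofx(ray(c,u,v,z)))
p=fx(tofx(h)-np.array([1,1])*.076/2**.5); print(p)
inc([*p,.2],51)
inc([*p,.036],51)
E
```

```text
[0.52673406 0.03970136 0.054     ] [-0.01503343 -0.01229457]
[0.5270871 0.0375354 0.054    ] [-0.01490873 -0.01448557]
280 191 0.03 [-0.04681348 -0.04854575]
280 191 0.054 [-0.05044176 -0.04922759]
280 298.5 0.03 [0.02472958 0.02508415]
280 298.5 0.054 [0.01593675 0.01908712]
226 245 0.03 [ 0.02418508 -0.04673623]
226 245 0.054 [ 0.01543156 -0.0475487 ]
335 245 0.03 [-0.04937194  0.02142096]
335 245 0.054 [-0.05281552  0.01568837]
[ 0.47890571 -0.01936174]
inc [-0.0577 -0.0002 -0.028 ] [-0.0007  0.041  -0.0006] t 1.65 tcp [0.4909 0.0437 0.1998] F [ 0.5 -0.5  0.2] g 0.554
inc [-0.0576  0.1638 -0.0281] [-0.0007  0.041  -0.0006] t 1.65 tcp [0.4909 0.0437 0.1998] F [ 0.5 -0.5  0.2] g 0.554
```

Request:
{"op": "move_arm", "data": {"increments": "-0.1 -0.0577 0 -0.028 0 0.041 0; -0.1 -0.0577 0 -0.028 0 0.041 0; -0.1 -0.0577 0.05 -0.028 0 0.041 0; -0.1 -0.0577 0.1 -0.028 0 0.041 0; -0.1 -0.0577 0.14 -0.028 0 0.041 0; -0.1 -0.0577 0.157 -0.028 0 0.041 0; -0.1 -0.0577 0.157 -0.028 0 0.041 0"}}

```text
time_s: 2.35
tcp_pos: [0.4771, -0.0188, 0.0408]
ee_rot: [[0.628, -0.006, -0.778], [0.778, -0.002, 0.628], [-0.005, -1.0, 0.004]]
wrist_force: [-0.6, -0.4, 0.6]
gripper_width: 0.549
```

```bash
python3 - <<'E'
from h import *
from station import *
inc([.4789,-.0194,.0355],51)
k=camera_params('wrist'); p,d=capture('wrist')
np.savez('w2.npz',p=p,d=d,**{a:np.array(v) for a,v in k.items()}); cv2.imwrite('pics/w2.png',p[:,:,::-1])
E
```

```text
inc [ 0.0007  0.0053 -0.0018] [-0.0038  0.0018 -0.0051] t 2.35 tcp [ 0.4771 -0.0188  0.0408] F [-0.6 -0.4  0.6] g 0.549
```

View pics/w2.png

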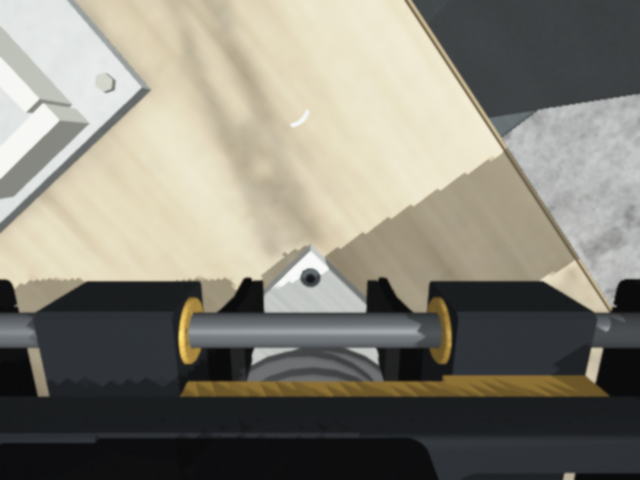

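The fingers straddle the rim (around (315,360)), centred and ahead. I'll go down to disc level and push slowly along the diagonal.

Request:
{"op": "move_arm", "data": {"increments": "-0.1 0 0.006 0 0 0 0; -0.1 0 0.0062 0 0 0 0; -0.1 0.006 0.0062 0 0 0 0; -0.1 0.012 0.0062 0 0 0 0; -0.1 0.016 0.0062 0 0 0 0"}}

```text
time_s: 2.9
tcp_pos: [0.4905, -0.0062, 0.0376]
ee_rot: [[0.629, 0.002, -0.777], [0.777, 0.0, 0.629], [0.001, -1.0, -0.001]]
wrist_force: [-0.3, -0.4, -1.2]
gripper_width: 0.549
```

```bash
python3 - <<'E'
from h import *
inc([.4789,-.0194,.034],51)
E
```

```text
inc [-0.0175  0.0036  0.0007] [0.0011 0.0001 0.0014] t 2.9 tcp [ 0.4905 -0.0062  0.0376] F [-0.3 -0.4 -1.2] g 0.549
```

Request:
{"op": "move_arm", "data": {"increments": "-0.1 0 0.0036 0 0 0 0; -0.1 0 0.0036 0 0 0 0; -0.1 0 0.0036 0 0 0 0"}}

```text
time_s: 3.2
tcp_pos: [0.4891, -0.007, 0.0331]
ee_rot: [[0.63, -0.001, -0.777], [0.777, -0.0, 0.63], [-0.001, -1.0, 0.0]]
wrist_force: [0.0, -1.0, 0.7]
gripper_width: 0.55
```

Request:
{"op": "move_arm", "data": {"increments": "-0.1 0.003 0 0 0 0 0; -0.1 0.006 0 0 0 0 0; -0.1 0.009 0 0 0 0 0;-0.1 0.009 0 0 0 0 0"}}

```text
time_s: 3.6
tcp_pos: [0.4949, 0.0001, 0.0333]
ee_rot: [[0.629, -0.001, -0.777], [0.777, -0.0, 0.629], [-0.001, -1.0, 0.0]]
wrist_force: [0.0, -1.2, 0.6]
gripper_width: 0.548
```

Request:
{"op": "move_arm", "data": {"increments": "-0.1 0.002 0 0 0 0 0; -0.1 0.004 0 0 0 0 0; -0.1 0.006 0 0 0 0 0;-0.1 0.008 0 0 0 0 0"}}

```text
time_s: 4.0
tcp_pos: [0.5, 0.0063, 0.0333]
ee_rot: [[0.63, -0.0, -0.777], [0.777, -0.0, 0.63], [-0.0, -1.0, 0.0]]
wrist_force: [-1.2, -2.2, 0.8]
gripper_width: 0.546
```

```bash
cat > snap.py <<'E'
import sys
from h import *
from station import *
n=sys.argv[1]
s=sense(); print('tcp fx',tofx(s['tcp_pos']).round(4),s['tcp_pos'].round(4),'F',s['wrist_force'].round(1),'t',s['time_s'])
for cam in sys.argv[2:]:
    k=camera_params(cam); p,d=capture(cam)
    np.savez(n+cam+'.npz',p=p,d=d,**{a:np.array(v) for a,v in k.items()})
    if cam=='top': a=p[195:295,235:335,::-1]; a=cv2.resize(a,None,fx=5,fy=5,interpolation=cv2.INTER_CUBIC)
    elif cam=='scene': a=p[220:310,220:360,::-1]; a=cv2.resize(a,None,fx=5,fy=5,interpolation=cv2.INTER_CUBIC)
    else: a=p[:,:,::-1]
    cv2.imwrite(f'pics/{n}{cam}.png',a)
E
python3 snap.py a scene wrist
```

```text
tcp fx [-0.0451 -0.0427] [0.5    0.0063 0.0333] F [-1.2 -2.2  0.8] t 4.0
```

View pics/ascene.png

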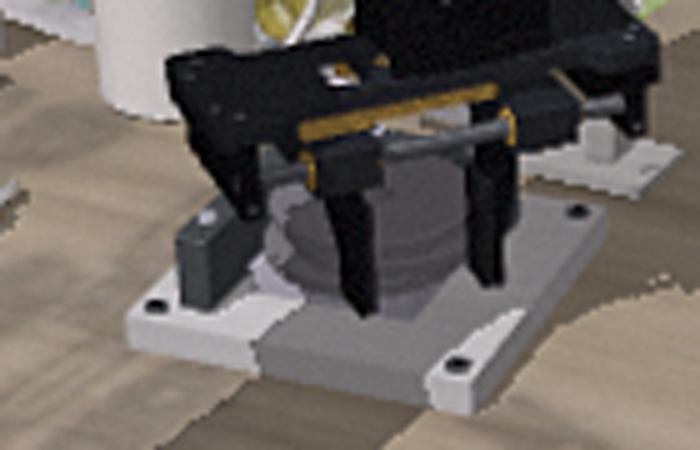

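View pics/awrist.png

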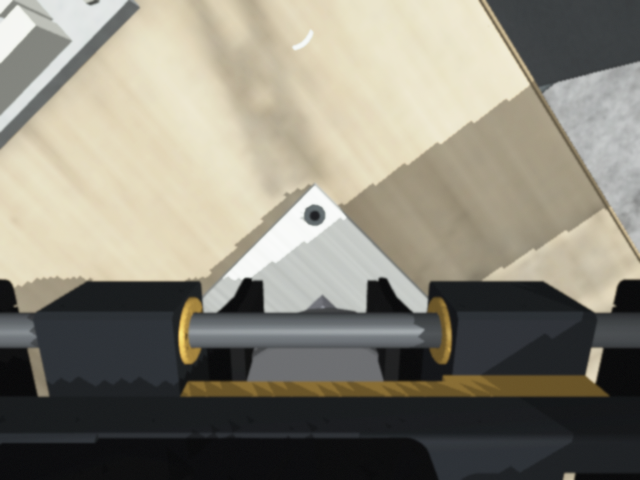

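Request:
{"op": "move_arm", "data": {"increments": "-0.1 0.0015 0 0 0 0 0; -0.1 0.003 0 0 0 0 0; -0.1 0.0045 0 0 0 0 0;-0.1 0.006 0 0 0 0 0"}}

```text
time_s: 4.5
tcp_pos: [0.5025, 0.0102, 0.0332]
ee_rot: [[0.63, -0.003, -0.777], [0.777, -0.001, 0.63], [-0.003, -1.0, 0.002]]
wrist_force: [-4.5, -5.1, 3.9]
gripper_width: 0.548
```

Request:
{"op": "move_arm", "data": {"increments": "-0.1 0.0015 0 0 0 0 0; -0.1 0.003 0 0 0 0 0; -0.1 0.0045 0 0 0 0 0"}}

```text
time_s: 4.8
tcp_pos: [0.5023, 0.0116, 0.0329]
ee_rot: [[0.631, -0.01, -0.776], [0.776, -0.004, 0.631], [-0.01, -1.0, 0.005]]
wrist_force: [-8.2, -11.3, 7.9]
gripper_width: 0.554
```

Request:
{"op": "move_arm", "data": {"increments": "-0.1 -0.0028 0 0.0028 0 0 0; -0.1 -0.0028 0 0.0028 0 0 0; -0.1 -0.0018 0 0.0038 0 0 0; -0.1 -0.0008 0 0.0048 0 0 0"}}

```text
time_s: 5.2
tcp_pos: [0.5011, 0.0161, 0.0329]
ee_rot: [[0.63, -0.004, -0.777], [0.777, -0.002, 0.63], [-0.004, -1.0, 0.002]]
wrist_force: [-3.4, -6.0, 0.9]
gripper_width: 0.551
```

```bash
python3 snap.py b scene top
```

```text
tcp fx [-0.043  -0.0331] [0.5011 0.0161 0.0329] F [-3.4 -6.   0.9] t 5.2
```

View pics/bscene.png

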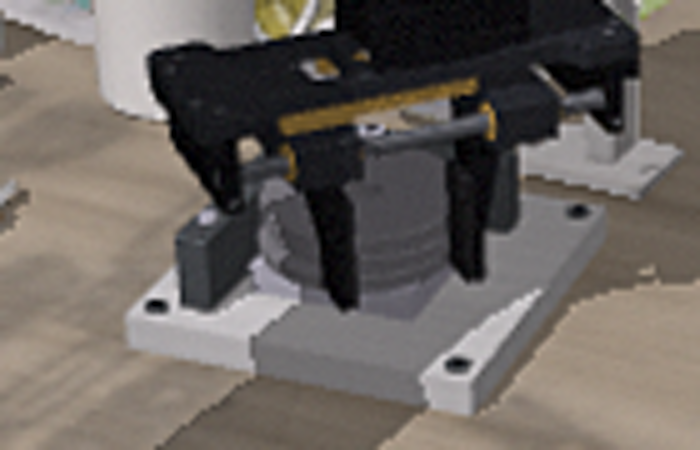

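View pics/btop.png

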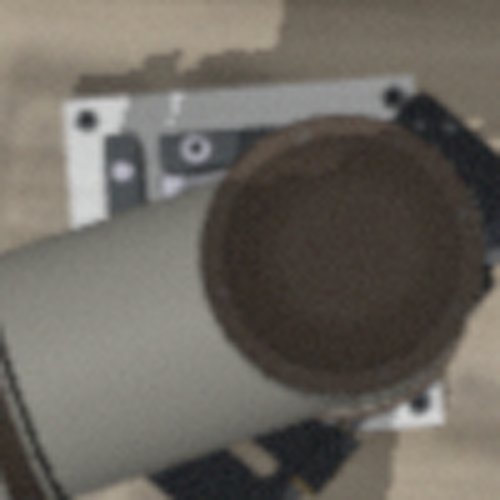

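Request:
{"op": "move_arm", "data": {"increments": "-0.1 0.0005 0 0.0005 0 0 0; -0.1 0.001 0 0.001 0 0 0; -0.1 0.0015 0 0.0015 0 0 0"}}

```text
time_s: 5.6
tcp_pos: [0.5005, 0.0176, 0.0329]
ee_rot: [[0.63, -0.005, -0.777], [0.777, -0.003, 0.63], [-0.005, -1.0, 0.002]]
wrist_force: [-2.5, -9.7, 1.6]
gripper_width: 0.555
```

Request:
{"op": "move_arm", "data": {"increments": "-0.1 0.0005 0 -0.0005 0 0 0; -0.1 0.001 0 -0.001 0 0 0; -0.1 0.0015 0 -0.0015 0 0 0"}}

```text
time_s: 5.9
tcp_pos: [0.5008, 0.0174, 0.0326]
ee_rot: [[0.63, -0.009, -0.777], [0.777, -0.003, 0.63], [-0.008, -1.0, 0.005]]
wrist_force: [-6.7, -5.7, 4.7]
gripper_width: 0.549
```

Request:
{"op": "move_arm", "data": {"increments": "-0.1 0.001 0 0.0005 0 0 0; -0.1 0.0018 0 0.0008 0 0 0; -0.1 0.0018 0 0.0008 0 0 0"}}

```text
time_s: 6.2
tcp_pos: [0.5007, 0.0179, 0.0326]
ee_rot: [[0.63, -0.01, -0.777], [0.777, -0.005, 0.63], [-0.011, -1.0, 0.005]]
wrist_force: [-6.1, -13.2, 5.3]
gripper_width: 0.551
```

Request:
{"op": "move_arm", "data": {"increments": "-0.1 -0.004 0 0 0 0 0; -0.1 -0.014 0 0 0 0 0; -0.1 -0.025 -0.0 0 0 0 0; -0.1 -0.02 -0.05 0 0 0 0; -0.1 -0.01 -0.1 0 0 0 0; -0.1 0.0 -0.14 0 0 0 0; -0.1 0.01 -0.16 0 0 0 0; -0.1 0.01 -0.16 0 0 0 0"}}

```text
time_s: 7.0
tcp_pos: [0.5146, 0.0304, 0.1977]
ee_rot: [[0.628, 0.011, -0.778], [0.778, 0.003, 0.628], [0.01, -1.0, -0.006]]
wrist_force: [-0.2, -0.6, -0.4]
gripper_width: 0.551
```

```bash
python3 snap.py c wrist; python3 - <<'E'
from h import *
c=load('cwrist.npz')
print(proj(c,[*fx([0,0]),.054]))
a=c['p'][100:370,160:430,::-1]
cv2.imwrite('pics/cz.png',cv2.resize(a,None,fx=2.2,fy=2.2,interpolation=cv2.INTER_CUBIC))
E
```

```text
tcp fx [-0.0281 -0.0203] [0.5146 0.0304 0.1977] F [-0.2 -0.6 -0.4] t 7.0
(np.float64(310.7992232470283), np.float64(266.69731730348224))
```

View pics/cz.png

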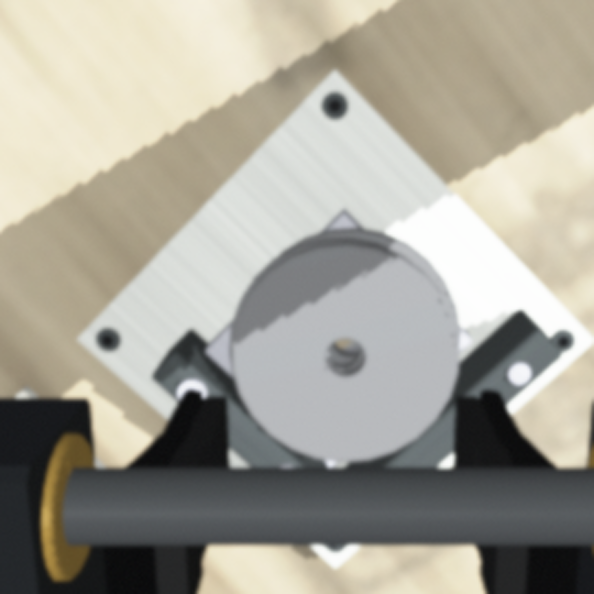

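```bash
cat > ov.py <<'E'
import sys
from h import *
n=sys.argv[1]; c=load(n+'.npz')
cu,cv=float(sys.argv[2]),float(sys.argv[3])
C=ray(c,cu,cv,.054); print('hole',C,tofx(C))
S=6; u0,v0=int(cu)-65,int(cv)-65
im=c['p'][v0:v0+130,u0:u0+130,::-1]; im=cv2.resize(im,None,fx=S,fy=S,interpolation=cv2.INTER_CUBIC)[:590]
cv2.imwrite('pics/%s_n.png'%n,im)
t=np.linspace(0,2*np.pi,90)
for z,col,R in [(.054,(0,0,255),1),(.046,(0,255,0),1),(.038,(255,0,0),1),(.03,(0,255,255),1)]:
    for rad in (.045,.0077):
        q=np.stack([C[0]+rad*np.cos(t),C[1]+rad*np.sin(t),0*t+z],-1); u,v=proj(c,q)
        pts=np.stack([(u-u0+.5)*S,(v-v0+.5)*S],-1).astype(np.int32)
        cv2.polylines(im,[pts],True,col,1)
cv2.imwrite('pics/%s_o.png'%n,im)
E
python3 ov.py cwrist 317 262
```

```text
hole [0.53355318 0.05353532 0.054     ] [-0.00680562  0.00075082]
```

View pics/cwrist_n.png

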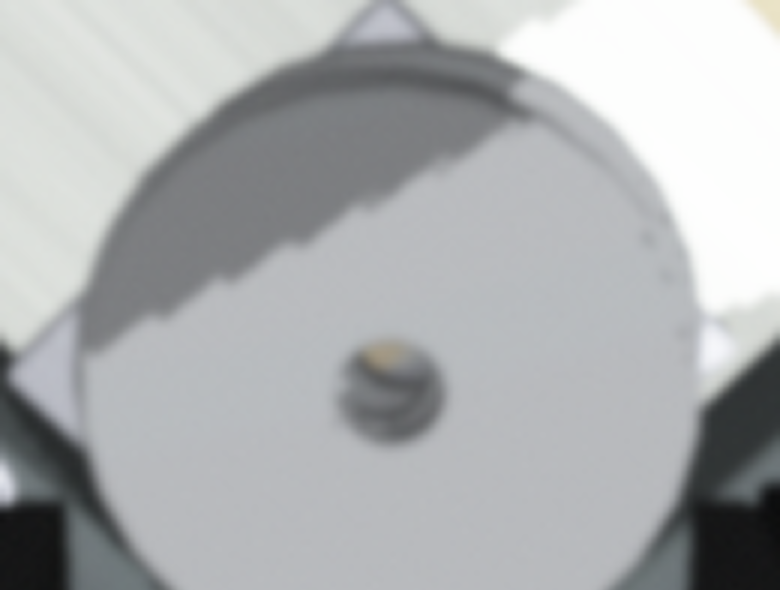

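View pics/cwrist_o.png

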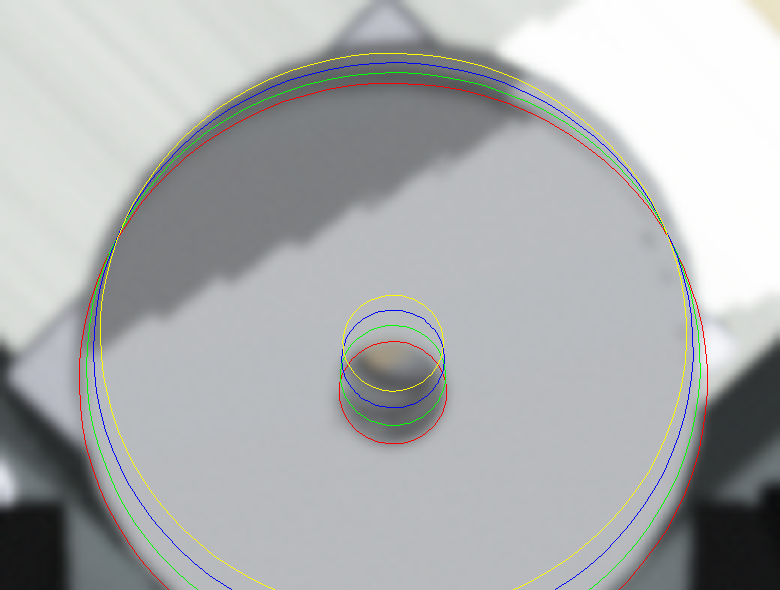

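```bash
python3 - <<'E'
from h import *
c=load('cwrist.npz')
u0,v0=317-65,262-65
q=[]
for (x,y) in [(385,-2),(9,378),(735,345)]:
    p=ray(c,u0+x/6-.5,v0+y/6-.5,.03); q.append(p); print(p,tofx(p))
m=(q[1]+q[2])/2; print('bore',m,tofx(m), np.linalg.norm(q[1]-q[2])/2, 38*2**.5)
h=ray(c,u0+392/6-.5,v0+392/6-.5,.054); print('hole',h,tofx(h))
# plate screws for re-registration
Z=np.array([(335,105),(109,340),(565,341)])/2.2+[160,100]-.5
for u,v in Z: p=ray(c,u,v,.016); print(p,tofx(p))
E
```

```text
[0.50106428 0.01136006 0.03      ] [-0.04352506 -0.03779739]
[0.58324189 0.02065334 0.03      ] [ 0.03917379 -0.03714492]
[0.49285507 0.08665735 0.03      ] [-0.04381858  0.0379455 ]
bore [0.53804848 0.05365534 0.03      ] [-0.0023224   0.00040029] 0.05596049101069382 53.74011537017761
hole [0.53357003 0.05332798 0.054     ] [-0.00681054  0.00054285]
[ 0.47765569 -0.0232037   0.016     ] [-0.07041831 -0.06972494]
[ 0.61740362 -0.00809519  0.016     ] [ 0.07014333 -0.06930683]
[0.46257171 0.11729134 0.016     ] [-0.07073393  0.07157715]
```

```bash
python3 - <<'E'
from h import *
p=fx([-.010,-.0035]); inc([*p,.11],51)
E
```

```text
inc [ 0.0261  0.0852 -0.0019] [0.0025 0.0003 0.0051] t 7.05 tcp [0.5125 0.0297 0.1951] F [ 0.3 -0.8 -0.4] g 0.549
```

Request:
{"op": "move_arm", "data": {"increments": "-0.1 0.013 0.043 -0.001 0 0 0; -0.1 0.026 0.085 -0.002 0 0 0; -0.1 0.026 0.085 -0.002 0 0 0; -0.1 0.026 0.085 -0.002 0 0 0; -0.1 0.026 0.085 -0.002 0 0 0"}}

```text
time_s: 7.55
tcp_pos: [0.5298, 0.0477, 0.1096]
ee_rot: [[0.629, 0.002, -0.777], [0.777, 0.0, 0.629], [0.002, -1.0, -0.001]]
wrist_force: [1.3, -0.7, 0.1]
gripper_width: 0.552
```

```bash
python3 snap.py d wrist
```

```text
tcp fx [-0.0111 -0.0047] [0.5298 0.0477 0.1096] F [ 1.3 -0.7  0.1] t 7.55
```

View pics/dwrist.png

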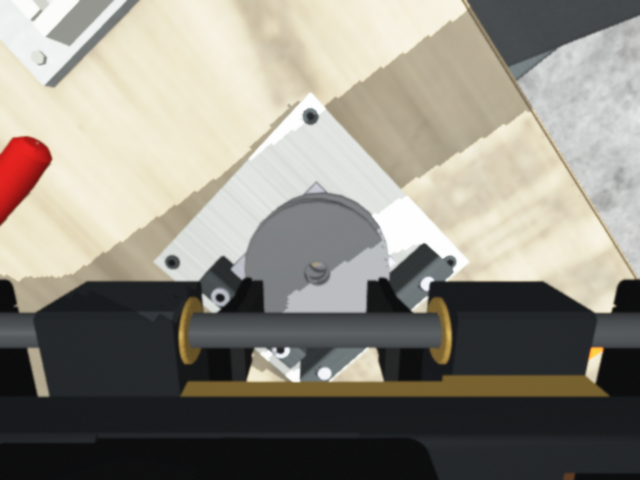

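```bash
python3 ov.py dwrist 317 273; python3 - <<'E'
from h import *
c=load('dwrist.npz')
a=c['p'][258:290,301:333,::-1].astype(float); a=np.clip((a-60)*1.6,0,255).astype(np.uint8)
a=cv2.resize(a,None,fx=16,fy=16,interpolation=cv2.INTER_CUBIC)
cv2.imwrite('pics/dh.png',a)
E
```

```text
hole [0.53420059 0.05333084 0.054     ] [-0.00618313  0.00047978]
```

View pics/dh.png

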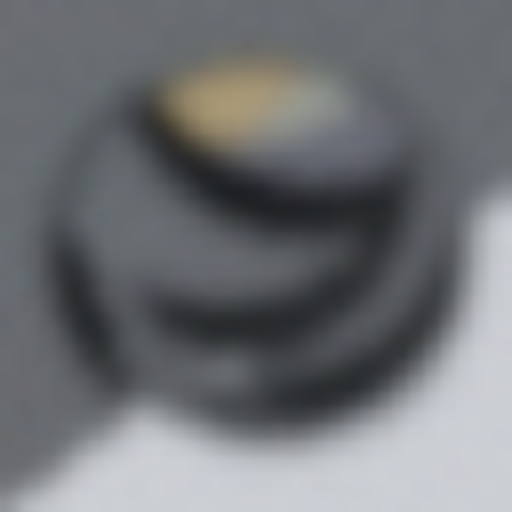

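View pics/dwrist_o.png

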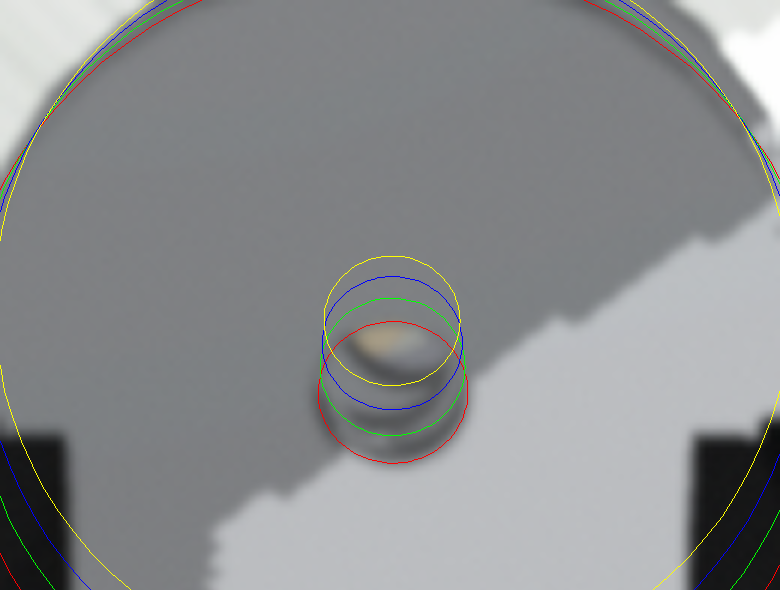

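View pics/dwrist_n.png

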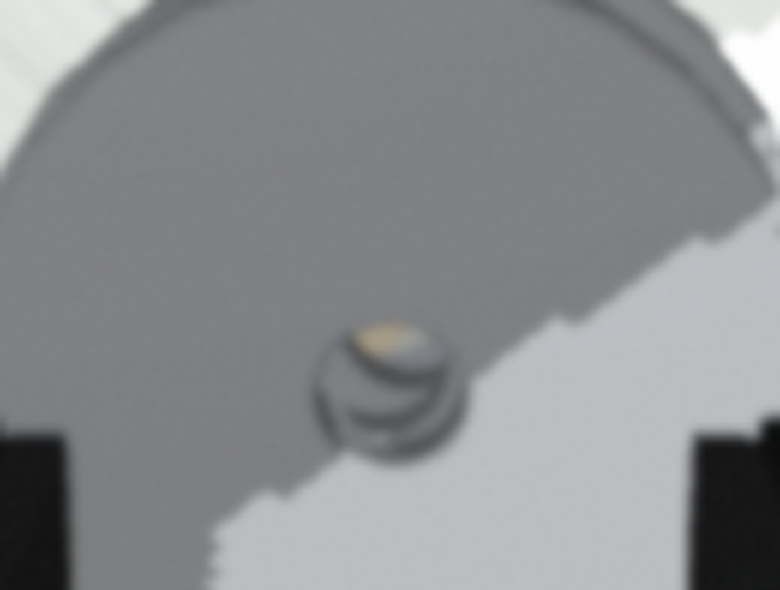

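```bash
python3 - <<'E'
from h import *
p=fx([-.085,0]); inc([*p,.11],6);inc([*p,.024],6)
E
```

```text
inc [-0.0491 -0.0002  0.0556] [7.000e-04 7.851e-01 3.300e-03] t 7.6 tcp [0.53   0.0478 0.11  ] F [ 0.3  0.6 -0.1] g 0.548
inc [-0.0493  0.0858  0.0557] [7.000e-04 7.851e-01 3.300e-03] t 7.6 tcp [0.53   0.0478 0.11  ] F [ 0.3  0.6 -0.1] g 0.548
```

Request:
{"op": "move_arm", "data": {"increments": "1 -0.049 0 0.0556 0 0.785 0; 1 -0.049 0 0.0556 0 0.785 0; 1 -0.049 0.01 0.0556 0 0.785 0; 1 -0.049 0.03 0.0556 0 0.785 0; 1 -0.049 0.055 0.0556 0 0.785 0; 1 -0.049 0.075 0.0556 0 0.785 0; 1 -0.049 0.083 0.0556 0 0.785 0; 1 -0.049 0.085 0.0556 0 0.785 0"}}

```text
time_s: 8.4
tcp_pos: [0.4554, 0.0447, 0.0238]
ee_rot: [[0.994, 0.001, -0.105], [0.105, 0.0, 0.994], [0.001, -1.0, 0.0]]
wrist_force: [0.3, -0.7, 0.3]
gripper_width: 0.012
```

```bash
python3 - <<'E'
from h import *
p=fx([-.068,0]); inc([*p,.0235],6)
E
```

```text
inc [ 0.0174  0.0003 -0.0002] [-0.0001  0.0009  0.0008] t 8.4 tcp [0.4554 0.0447 0.0238] F [ 0.3 -0.7  0.3] g 0.012
```

Request:
{"op": "move_arm", "data": {"increments": "1 0.009 0 0 0 0 0; 1 0.016 0 0 0 0 0; 1 0.018 0 0 0 0 0; 1 0.02 0 0 0 0 0; 1 0.022 0 0 0 0 0; 1 0.024 0 0 0 0 0"}}

```text
time_s: 9.0
tcp_pos: [0.4771, 0.0465, 0.0231]
ee_rot: [[0.995, -0.004, -0.104], [0.104, -0.001, 0.995], [-0.004, -1.0, -0.001]]
wrist_force: [-5.3, -0.7, 3.8]
gripper_width: 0.004
```

Request:
{"op": "move_arm", "data": {"increments": "1 0.001 0 0 0 0 0; 1 0.002 0 0 0 0 0; 1 0.003 0 0 0 0 0"}}

```text
time_s: 9.3
tcp_pos: [0.479, 0.0464, 0.0229]
ee_rot: [[0.995, -0.006, -0.104], [0.104, -0.002, 0.995], [-0.006, -1.0, -0.002]]
wrist_force: [-9.3, 0.1, 6.5]
gripper_width: 0.008
```

Request:
{"op": "move_arm", "data": {"increments": "1 0 -0.001 0 0 0 0; 1 0.001 -0.0015 0 0 0 0; 1 0.002 -0.0015 0 0 0 0"}}

```text
time_s: 9.6
tcp_pos: [0.4793, 0.0463, 0.0233]
ee_rot: [[0.995, -0.01, -0.103], [0.103, -0.003, 0.995], [-0.01, -1.0, -0.002]]
wrist_force: [-10.3, 0.6, 1.3]
gripper_width: 0.005
```

```bash
python3 snap.py e scene top; python3 -c "
from h import *
c=load('escene.npz'); a=c['p'][220:310,220:360]; cv2.imwrite('pics/escene2.png',cv2.resize(a[25:75,30:110,::-1],None,fx=9.5,fy=9.5,interpolation=cv2.INTER_CUBIC))"
```

```text
tcp fx [-0.0615 -0.0008] [0.4793 0.0463 0.0233] F [-10.3   0.6   1.3] t 9.6
```

View pics/escene2.png

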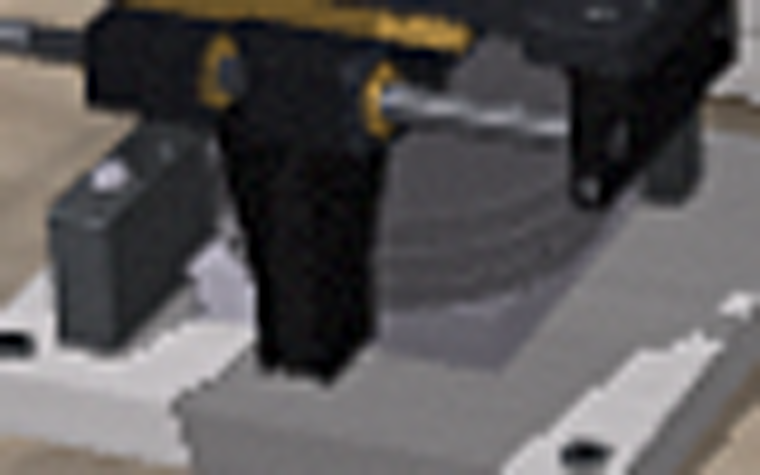

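View pics/etop.png

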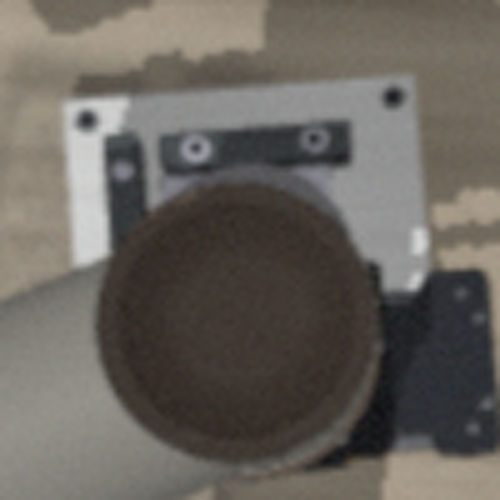

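```bash
python3 - <<'E'
from h import *
p=fx([-.006,-.083]); inc([*p,.08],96);inc([*p,.024],96)
P=cloud(load('top0.npz')); m=(P[...,0]>.35)&(P[...,0]<.7)&(P[...,1]<-.06)&(P[...,1]>-.2)&(P[...,2]>.05)&(P[...,2]<.4)
print(P[m].min(0),P[m].max(0))
E
```

```text
inc [ 0.0551 -0.0571 -0.0822] [-0.0064 -1.5722 -0.0094] t 9.7 tcp [0.4792 0.0462 0.0233] F [-8.8  0.6  1. ] g 0.004
inc [ 0.0557 -0.0011 -0.0821] [-0.0064 -1.5722 -0.0094] t 9.7 tcp [0.4792 0.0462 0.0233] F [-8.8  0.6  1. ] g 0.004Traceback (most recent call last):
  File "<stdin>", line 4, in <module>
    return umr_minimum(a, axis, None, out, keepdims, initial, where)
ValueError: zero-size array to reduction operation minimum which has no identity
```

Request:
{"op": "move_arm", "data": {"increments": "1 -0.004 0 0 0 0 0; 1 -0.022 0 0 0 0 0; 1 -0.025 -0.04 0 0 -0.1 0; 1 -0.01 -0.057 -0.04 0 -0.25 0; 1 0.02 -0.057 -0.075 0 -0.4 0; 1 0.05 -0.057 -0.083 0 -0.55 0; 1 0.055 -0.057 -0.083 0 -0.7 0; 1 0.055 -0.057 -0.083 0 -0.85 0"}}

```text
time_s: 10.5
tcp_pos: [0.5508, -0.0293, 0.0823]
ee_rot: [[0.599, 0.006, -0.8], [0.8, 0.001, 0.599], [0.004, -1.0, -0.004]]
wrist_force: [0.4, 0.0, -0.1]
gripper_width: 0.007
```

```bash
python3 - <<'E'
from h import *
p=fx([-.006,-.083]); inc([*p,.08],96);inc([*p,.024],96)
E
```

```text
inc [-0.0049  0.0022  0.0059] [ 0.0053 -0.7474  0.0021] t 10.5 tcp [ 0.5508 -0.0293  0.0823] F [ 0.4  0.  -0.1] g 0.007
inc [-0.0051  0.0582  0.0061] [ 0.0053 -0.7474  0.0021] t 10.5 tcp [ 0.5508 -0.0293  0.0823] F [ 0.4  0.  -0.1] g 0.007
```

Request:
{"op": "move_arm", "data": {"increments": "1 -0.005 0 0.006 0 -0.15 0; 1 -0.005 0 0.006 0 -0.3 0; 1 -0.005 0.005 0.006 0 -0.45 0; 1 -0.005 0.02 0.006 0 -0.6 0; 1 -0.005 0.04 0.006 0 -0.75 0; 1 -0.005 0.055 0.006 0 -0.75 0; 1 -0.005 0.058 0.006 0 -0.75 0"}}

```text
time_s: 11.2
tcp_pos: [0.54, -0.0293, 0.0226]
ee_rot: [[-0.102, 0.0, -0.995], [0.995, -0.0, -0.102], [-0.0, -1.0, -0.0]]
wrist_force: [-0.2, -0.3, -0.7]
gripper_width: 0.004
```

```bash
python3 - <<'E'
from h import *
p=fx([-.006,-.06]); inc([*p,.024],96)
E
```

```text
inc [ 0.0223 -0.0014 -0.003 ] [ 0.0002 -0.0027 -0.0002] t 11.2 tcp [ 0.54   -0.0293  0.0226] F [-0.2 -0.3 -0.7] g 0.004
```

Now along +y (tool x), easing in at the end and correcting z for the drag.

Request:
{"op": "move_arm", "data": {"increments": "1 0.01 -0.001 -0.003 0 0 0; 1 0.018 -0.001 -0.003 0 0 0; 1 0.021 -0.001 -0.003 0 0 0; 1 0.0225 -0.0015 -0.003 0 0 0; 1 0.024 -0.002 -0.003 0 0 0"}}

```text
time_s: 11.7
tcp_pos: [0.5403, -0.0048, 0.0264]
ee_rot: [[-0.102, 0.001, -0.995], [0.995, 0.0, -0.102], [0.0, -1.0, -0.001]]
wrist_force: [0.2, 0.5, -0.8]
gripper_width: 0.006
```

Request:
{"op": "move_arm", "data": {"increments": "1 0.001 -0.0003 0 0 0 0; 1 0.002 -0.0006 0 0 0 0; 1 0.003 -0.001 0 0 0 0"}}

```text
time_s: 12.0
tcp_pos: [0.5397, -0.0023, 0.0269]
ee_rot: [[-0.102, 0.0, -0.995], [0.995, -0.0, -0.102], [-0.0, -1.0, -0.0]]
wrist_force: [0.7, -1.9, -1.1]
gripper_width: 0.007
```

Request:
{"op": "move_arm", "data": {"increments": "1 0.001 0 0 0 0 0; 1 0.002 0 0 0 0 0; 1 0.003 0 0 0 0 0;1 0.003 0 0 0 0 0"}}

```text
time_s: 12.4
tcp_pos: [0.5392, -0.001, 0.0269]
ee_rot: [[-0.102, -0.001, -0.995], [0.995, -0.002, -0.102], [-0.002, -1.0, 0.001]]
wrist_force: [0.9, -8.7, 0.6]
gripper_width: 0.006
```

Request:
{"op": "move_arm", "data": {"increments": "1 0.001 0 0 0 0 0; 1 0.001 0 0 0 0 0; 1 -0.006 0 0 0 0 0; 1 -0.025 0 0 0 0 0; 1 -0.025 -0.05 0 0 0.15 0; 1 -0.02 -0.09 0 0 0.3 0; 1 -0.01 -0.085 0.02 0 0.45 0; 1 0 -0.085 0.03 0 0.6 0"}}

```text
time_s: 13.2
tcp_pos: [0.5089, -0.0019, 0.1127]
ee_rot: [[0.484, 0.002, -0.875], [0.875, 0.002, 0.484], [0.002, -1.0, -0.001]]
wrist_force: [-0.4, 0.6, 0.0]
gripper_width: 0.006
```

```bash
python3 - <<'E'
from h import *
p=fx([-.010,-.004]); inc([*p,.11],51)
E
```

```text
inc [0.0547 0.0028 0.0052] [0.0004 0.1751 0.0024] t 13.2 tcp [ 0.5089 -0.0019  0.1127] F [-0.4  0.6  0. ] g 0.006
```

Request:
{"op": "move_arm", "data": {"increments": "-0.1 0.03 0.0028 0.0052 0 0.14 0; -0.1 0.0547 0.0028 0.0052 0 0.175 0; -0.1 0.0547 0.0028 0.0052 0 0.175 0; -0.1 0.0547 0.0028 0.0052 0 0.175 0; -0.1 0.0547 0.0028 0.0052 0 0.175 0"}}

```text
time_s: 13.7
tcp_pos: [0.5306, 0.0478, 0.1088]
ee_rot: [[0.624, -0.001, -0.782], [0.782, 0.0, 0.624], [-0.001, -1.0, 0.001]]
wrist_force: [0.3, -0.6, -0.8]
gripper_width: 0.372
```

```bash
python3 snap.py f wrist; python3 ov.py fwrist 317 273;  python3 - <<'E'
from h import *
c=load('fwrist.npz')
a=c['p'][240:300,285:350,::-1].astype(float); a=np.clip((a-60)*1.6,0,255).astype(np.uint8)
a=cv2.resize(a,None,fx=9,fy=9,interpolation=cv2.INTER_CUBIC)
cv2.imwrite('pics/fh.png',a)
E
```

```text
tcp fx [-0.0103 -0.0046] [0.5306 0.0478 0.1088] F [ 0.3 -0.6 -0.8] t 13.7
hole [0.53464211 0.05327175 0.054     ] [-0.0057502   0.00037487]
```

View pics/fwrist_n.png

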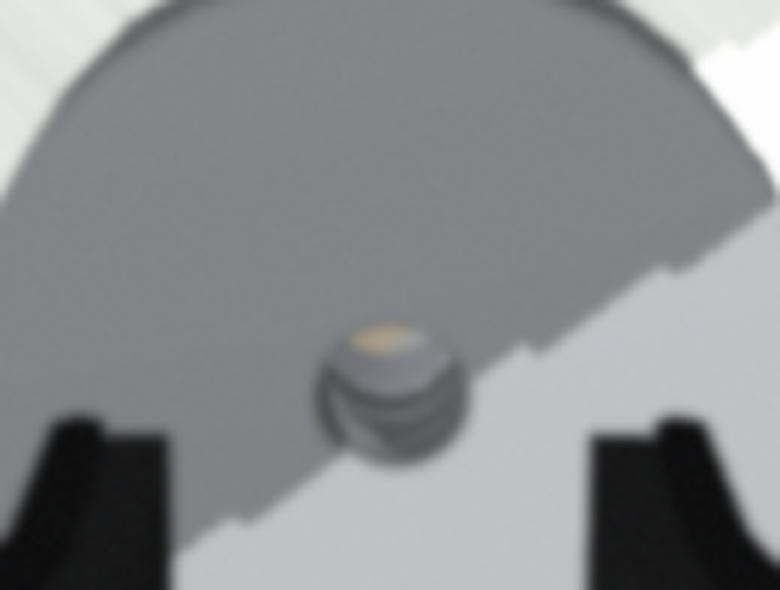

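View pics/fh.png

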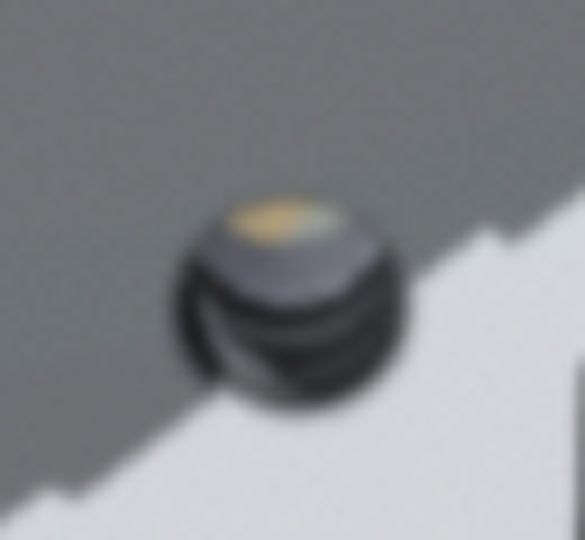

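```bash
python3 - <<'E'
from h import *
inc([.484,.340,.15],51)
E
```

```text
inc [ 0.1994 -0.0411  0.2188] [-0.0005  0.0071 -0.0004] t 13.75 tcp [0.5306 0.0477 0.1089] F [ 0.3 -0.5  0. ] g 0.421
```

Request:
{"op": "move_arm", "data": {"increments": "-0.3 0.01 -0.0411 0.01 0 0 0; -0.3 0.2 -0.0411 0.219 0 0.007 0; -0.3 0.2 -0.0411 0.219 0 0.007 0; -0.3 0.2 -0.0411 0.219 0 0.007 0; -0.3 0.2 -0.0411 0.219 0 0.007 0; -0.3 0.2 -0.0411 0.219 0 0.007 0; -0.3 0.2 -0.0411 0.219 0 0.007 0; -0.3 0.2 -0.0411 0.219 0 0.007 0"}}

```text
time_s: 14.55
tcp_pos: [0.4841, 0.3443, 0.1499]
ee_rot: [[0.626, 0.001, -0.78], [0.78, 0.001, 0.626], [0.001, -1.0, 0.0]]
wrist_force: [0.2, 0.1, 0.5]
gripper_width: 0.652
```

Request:
{"op": "move_arm", "data": {"increments": "-0.3 0 0 0 0 0 0; -0.3 0 0 0 0 0 0; -0.3 0 0 0 0 0 0"}}

```text
time_s: 14.85
tcp_pos: [0.4849, 0.3397, 0.1503]
ee_rot: [[0.63, -0.0, -0.776], [0.776, -0.0, 0.63], [-0.0, -1.0, 0.0]]
wrist_force: [0.0, -0.2, 0.8]
gripper_width: 0.648
```

```bash
python3 snap.py g wrist; python3 - <<'E'
from h import *
inc([.484,.340,.15],51)
E
```

```text
tcp fx [-0.0253  0.2904] [0.4849 0.3397 0.1503] F [ 0.  -0.2  0.8] t 14.85
inc [-0.0004  0.0004  0.0009] [-0.     -0.0012 -0.0001] t 14.9 tcp [0.4849 0.3398 0.1504] F [-0.7  0.2  0.9] g 0.646
```

View pics/gwrist.png

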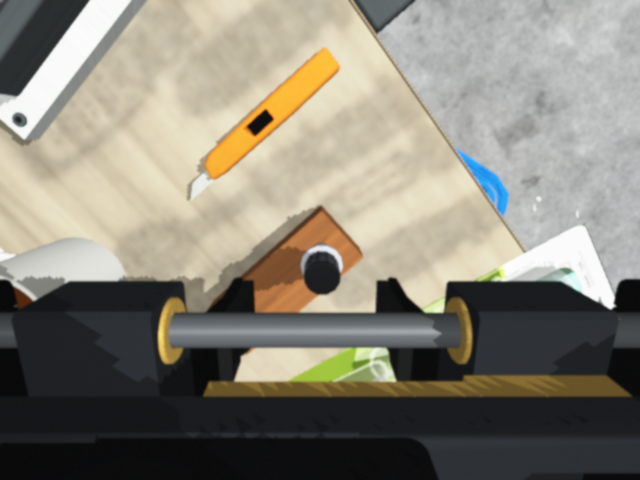

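```bash
python3 - <<'E'
from h import *
c=load('gwrist.npz')
a=c['p'][235:305,285:365,::-1].astype(float); a=np.clip(a*2,0,255).astype(np.uint8)
cv2.imwrite('pics/gz.png',cv2.resize(a,None,fx=8,fy=8,interpolation=cv2.INTER_CUBIC))
P=cloud(c); print(P[272:274,320:324].reshape(-1,3).mean(0))
g=c['p'].astype(int).sum(2)<150
E
```

```text
[0.48823866 0.34871789 0.08776125]
```

View pics/gz.png

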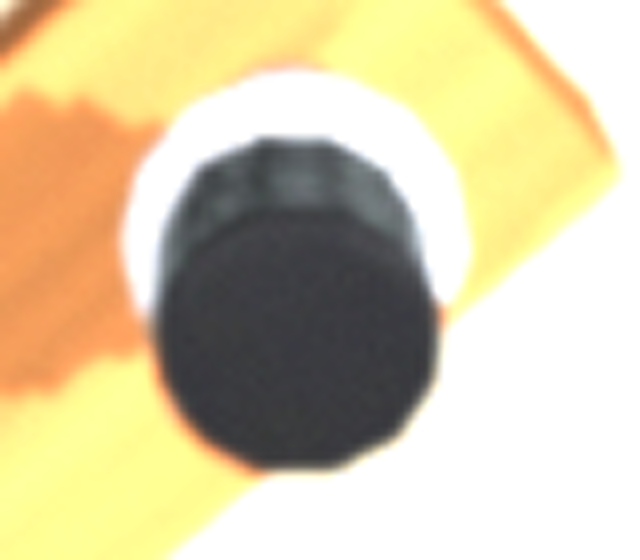

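```bash
python3 - <<'E'
from h import *
c=load('gwrist.npz')
p=ray(c,321.8,276.75,.087); print(p)
inc([p[0],p[1],.11],51); inc([p[0],p[1],.0635],51)
E
```

```text
[0.49005381 0.35129969 0.087     ]
inc [0.0122 0.0404 0.0033] [-0.     -0.0012 -0.0001] t 14.9 tcp [0.4849 0.3398 0.1504] F [-0.7  0.2  0.9] g 0.646
inc [0.0122 0.0869 0.0033] [-0.     -0.0012 -0.0001] t 14.9 tcp [0.4849 0.3398 0.1504] F [-0.7  0.2  0.9] g 0.646
```

Request:
{"op": "move_arm", "data": {"increments": "-0.3 0.012 0.02 0.0033 0 0 0; -0.3 0.012 0.05 0.0033 0 0 0; -0.3 0.012 0.075 0.0033 0 0 0; -0.3 0.012 0.085 0.0033 0 0 0; -0.3 0.012 0.0867 0.0033 0 0 0; -0.3 0.012 0.0867 0.0033 0 0 0; -0.3 0.012 0.0867 0.0033 0 0 0"}}

```text
time_s: 15.6
tcp_pos: [0.4904, 0.3532, 0.065]
ee_rot: [[0.629, 0.002, -0.778], [0.778, 0.002, 0.629], [0.003, -1.0, -0.0]]
wrist_force: [-0.2, -0.7, 0.0]
gripper_width: 0.65
```

Request:
{"op": "move_arm", "data": {"increments": "-0.3 -0.001 0.001 -0.001 0 0 0; -0.3 -0.001 0.001 -0.001 0 0 0; 0.2 -0.001 0.001 -0.001 0 0 0; 0.4 -0.001 0.001 -0.001 0 0 0; 0.6 -0.001 0.001 -0.001 0 0 0; 0.7 -0.001 0.001 -0.001 0 0 0; 0.7 -0.001 0.001 -0.001 0 0 0; 0.7 -0.001 0.001 -0.001 0 0 0"}}

```text
time_s: 16.4
tcp_pos: [0.4897, 0.3512, 0.0624]
ee_rot: [[0.629, -0.0, -0.778], [0.778, -0.0, 0.629], [-0.0, -1.0, 0.0]]
wrist_force: [-0.9, -0.3, 0.2]
gripper_width: 0.264
```

Request:
{"op": "move_arm", "data": {"increments": "1 0 0 0 0 0 0; 1 0 0 0 0 0 0; 1 0 -0.01 0 0 0 0; 1 0 -0.03 0 0 0 0; 1 0 -0.06 0 0 0 0; 1 0 -0.085 0 0 0 0; 1 0 -0.085 0 0 0 0; 1 0 -0.085 0 0 0 0"}}

```text
time_s: 17.2
tcp_pos: [0.4895, 0.3512, 0.1481]
ee_rot: [[0.629, 0.0, -0.777], [0.777, 0.001, 0.629], [0.001, -1.0, 0.001]]
wrist_force: [-1.2, -0.4, -0.4]
gripper_width: 0.265
```

```bash
python3 snap.py k wrist; python3 - <<'E'
from h import *
inc([.5346,.0533,.147],51)
E
```

```text
tcp fx [-0.0195  0.3014] [0.4895 0.3512 0.1481] F [-1.2 -0.4 -0.4] t 17.2
inc [-0.2025  0.     -0.2225] [-0.0006  0.0002 -0.0013] t 17.25 tcp [0.4891 0.3507 0.1469] F [-0.9 -0.4 -1. ] g 0.271
```

View pics/kwrist.png

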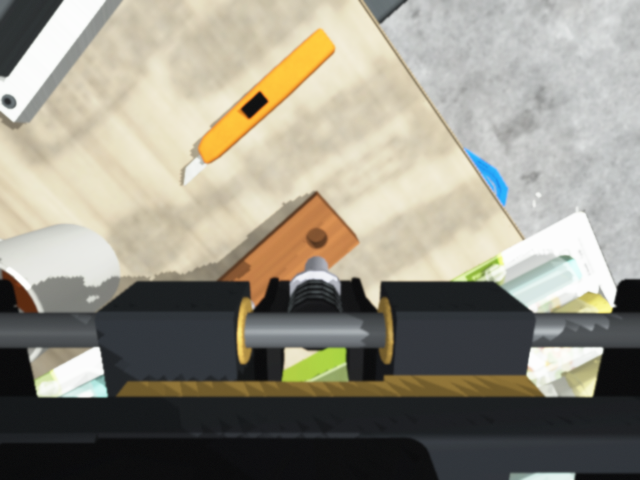

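Request:
{"op": "move_arm", "data": {"increments": "1 -0.2025 0 -0.2225 0 0 0; 1 -0.2025 0 -0.2225 0 0 0; 1 -0.2025 0 -0.2225 0 0 0; 1 -0.2025 0 -0.2225 0 0 0; 1 -0.2025 0 -0.2225 0 0 0; 1 -0.2025 0 -0.2225 0 0 0; 1 -0.2025 0 -0.2225 0 0 0; 1 -0.2025 0 -0.2225 0 0 0"}}

```text
time_s: 18.05
tcp_pos: [0.5346, 0.0521, 0.1461]
ee_rot: [[0.631, -0.003, -0.776], [0.776, -0.001, 0.631], [-0.002, -1.0, 0.002]]
wrist_force: [0.9, 0.2, -0.4]
gripper_width: 0.268
```

Request:
{"op": "move_arm", "data": {"increments": "1 0 0.015 0 0 0 0; 1 0 0.015 0 0 0 0; 1 0 0.015 0 0 0 0; 1 0 0.015 0 0 0 0"}}

```text
time_s: 18.45
tcp_pos: [0.5356, 0.0547, 0.1327]
ee_rot: [[0.628, 0.0, -0.779], [0.779, -0.0, 0.628], [0.0, -1.0, -0.0]]
wrist_force: [-0.0, 0.5, -1.2]
gripper_width: 0.266
```

```bash
python3 snap.py l wrist; python3 - <<'E'
from h import *
inc([.5346,.0533,.126],51)
c=load('lwrist.npz')
for z in(.054,): print('hole',proj(c,[.5346,.0533,z]))
a=c['p'][220:300,270:370,::-1].astype(float); a=np.clip(a*1.3,0,255).astype(np.uint8)
cv2.imwrite('pics/lz.png',cv2.resize(a,None,fx=7,fy=7,interpolation=cv2.INTER_CUBIC))
c=load('kwrist.npz')
a=c['p'][220:300,270:370,::-1].astype(float); a=np.clip(a*1.3,0,255).astype(np.uint8)
cv2.imwrite('pics/kz.png',cv2.resize(a,None,fx=7,fy=7,interpolation=cv2.INTER_CUBIC))
E
```

```text
tcp fx [-0.0047  0.0017] [0.5356 0.0547 0.1327] F [-0.   0.5 -1.2] t 18.45
inc [-0.0017  0.0069  0.    ] [0.0005 0.002  0.0006] t 18.5 tcp [0.5357 0.0546 0.1329] F [ 0.7 -0.3 -1.4] g 0.269
hole (np.float64(316.3745130134672), np.float64(249.04592218193187))
```

View pics/lz.png

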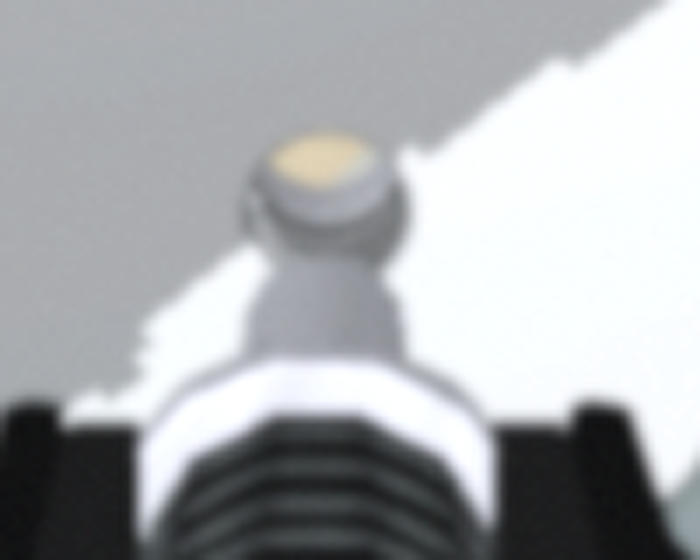

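View pics/kz.png

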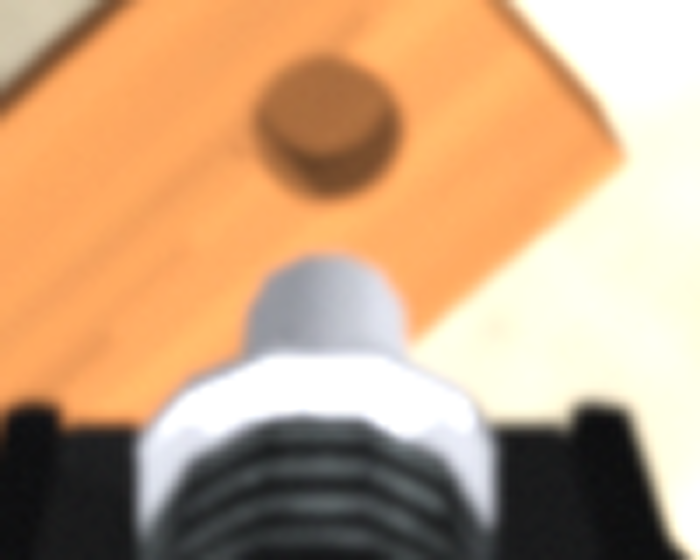

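```bash
python3 - <<'E'
from h import *
c=load('lwrist.npz')
R=np.array(c['orientation'])
h=ray(c,316.1,248.8,.054); t=ray(c,270+325/7-.5,265.4,.0785)
print(h,t,(t-h)[:2]@np.array([[.629,-.777],[.777,.629]]))
tcp=np.array([.5357,.0547,.1328]); print('tip-tcp in tool x,z', (t-tcp)[:2]@np.array([[.629,-.777],[.777,.629]]))
# check edge consistently: project tip end circle for pin at tcp
for off in (-.002,0,.002):
  ctr=np.array([tcp[0]+off*.629,tcp[1]+off*.777,.0785]); q=ctr-np.array([.629,.777,0])*.0058; u,v=proj(c,q); print(off,'edge zoom',(u+.5-270)*7,(v+.5-220)*7)
E
```

```text
[0.53463561 0.05305083 0.054     ] [0.53700281 0.05569623 0.0785    ] [ 0.00354444 -0.00017535]
tip-tcp in tool x,z [ 0.00159353 -0.00038566]
-0.002 edge zoom 329.6846673476602 217.753813831072
0 edge zoom 329.6295802156652 239.98558041909246
0.002 edge zoom 329.57474498291236 262.11568687413546
```

Request:
{"op": "move_arm", "data": {"increments": "1 -0.0028 0.008 0.0002 0 0 0; 1 -0.0028 0.016 0.0002 0 0 0; 1 -0.0028 0.0185 0.0002 0 0 0; 1 -0.0028 0.0185 0.0002 0 0 0"}}

```text
time_s: 18.9
tcp_pos: [0.533, 0.0515, 0.1131]
ee_rot: [[0.629, -0.002, -0.777], [0.777, -0.001, 0.629], [-0.002, -1.0, 0.001]]
wrist_force: [-0.2, -0.4, -0.8]
gripper_width: 0.267
```

```bash
python3 snap.py m wrist; python3 - <<'E'
from h import *
inc([.5346,.0533,.11],51)
c=load('mwrist.npz')
a=c['p'][220:300,270:370,::-1].astype(float); a=np.clip(a*1.3,0,255).astype(np.uint8)
cv2.imwrite('pics/mz.png',cv2.resize(a,None,fx=7,fy=7,interpolation=cv2.INTER_CUBIC))
E
```

```text
tcp fx [-0.0076 -0.0012] [0.533  0.0515 0.1131] F [-0.2 -0.4 -0.8] t 18.9
inc [0.0021 0.0036 0.0001] [-0.0003  0.0007 -0.0007] t 18.95 tcp [0.5334 0.0516 0.1136] F [-0.1  0.  -1.1] g 0.266
```

View pics/mz.png

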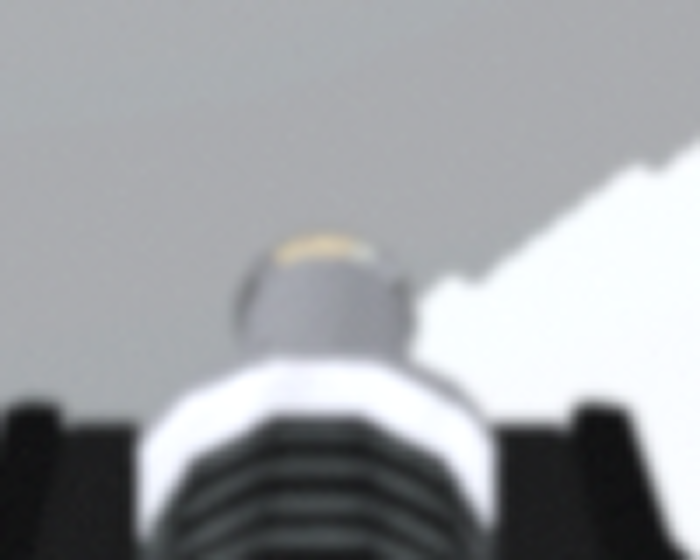

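Request:
{"op": "move_arm", "data": {"increments": "1 0.0012 0.001 0 0 0 0; 1 0.0012 0.002 0 0 0 0; 1 0.0012 0.003 0 0 0 0"}}

```text
time_s: 19.25
tcp_pos: [0.5344, 0.0528, 0.1111]
ee_rot: [[0.629, 0.0, -0.778], [0.778, 0.0, 0.629], [0.0, -1.0, -0.0]]
wrist_force: [-0.0, -0.3, -1.2]
gripper_width: 0.267
```

```bash
python3 snap.py n wrist; python3 - <<'E'
from h import *
inc([.5346,.0533,.11],51)
c=load('nwrist.npz')
a=c['p'][235:285,285:350,::-1].astype(float); a=np.clip((a-60)*1.6,0,255).astype(np.uint8)
cv2.imwrite('pics/nz.png',cv2.resize(a,None,fx=11,fy=11,interpolation=cv2.INTER_CUBIC))
E
```

```text
tcp fx [-0.0061 -0.0001] [0.5344 0.0528 0.1111] F [-0.  -0.3 -1.2] t 19.25
inc [0.0007 0.0008 0.0001] [-0.0001  0.0006 -0.    ] t 19.3 tcp [0.5342 0.0527 0.1108] F [-0.2 -0.7 -0.4] g 0.266
```

View pics/nz.png

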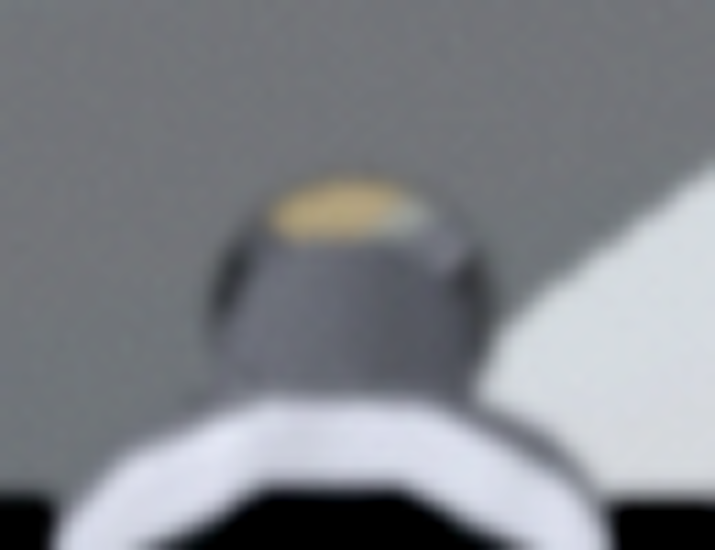

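Request:
{"op": "move_arm", "data": {"increments": "1 -0.0004 0.001 0 0 0 0; 1 -0.0004 0.002 0 0 0 0; 1 -0.0004 0.003 0 0 0 0; 1 -0.0004 0.004 0 0 0 0; 1 -0.0004 0.005 0 0 0 0"}}

```text
time_s: 19.8
tcp_pos: [0.534, 0.0524, 0.1059]
ee_rot: [[0.629, -0.0, -0.778], [0.778, -0.0, 0.629], [-0.0, -1.0, 0.0]]
wrist_force: [-0.2, -0.3, -0.6]
gripper_width: 0.266
```

Request:
{"op": "move_arm", "data": {"increments": "1 0 0.001 0 0 0 0; 1 0 0.002 0 0 0 0; 1 0 0.003 0 0 0 0"}}

```text
time_s: 20.1
tcp_pos: [0.534, 0.0524, 0.1029]
ee_rot: [[0.629, 0.0, -0.778], [0.778, 0.0, 0.629], [0.0, -1.0, -0.0]]
wrist_force: [-0.8, -0.4, -0.9]
gripper_width: 0.268
```

Request:
{"op": "move_arm", "data": {"increments": "1 0 0.001 0 0 0 0; 1 0 0.002 0 0 0 0; 1 0 0.003 0 0 0 0"}}

```text
time_s: 20.4
tcp_pos: [0.534, 0.0524, 0.0999]
ee_rot: [[0.629, -0.0, -0.778], [0.778, -0.0, 0.629], [-0.0, -1.0, 0.0]]
wrist_force: [0.2, 0.9, -1.1]
gripper_width: 0.268
```

Request:
{"op": "move_arm", "data": {"increments": "1 0 0.001 0 0 0 0; 1 0 0.002 0 0 0 0; 1 0 0.003 0 0 0 0"}}

```text
time_s: 20.7
tcp_pos: [0.534, 0.0524, 0.0969]
ee_rot: [[0.629, 0.0, -0.778], [0.778, 0.0, 0.629], [0.0, -1.0, -0.0]]
wrist_force: [0.4, 0.1, -1.7]
gripper_width: 0.263
```

Request:
{"op": "move_arm", "data": {"increments": "1 0 0.001 0 0 0 0; 1 0 0.002 0 0 0 0; 1 0 0.003 0 0 0 0; 1 0 0.004 0 0 0 0"}}

```text
time_s: 21.1
tcp_pos: [0.534, 0.0524, 0.0929]
ee_rot: [[0.629, -0.0, -0.778], [0.778, 0.0, 0.629], [-0.0, -1.0, 0.0]]
wrist_force: [0.7, 0.3, -0.8]
gripper_width: 0.27
```

Request:
{"op": "move_arm", "data": {"increments": "1 0 0.001 0 0 0 0; 1 0 0.002 0 0 0 0; 1 0 0.003 0 0 0 0; 1 0 0.004 0 0 0 0"}}

```text
time_s: 21.5
tcp_pos: [0.534, 0.0524, 0.0889]
ee_rot: [[0.629, 0.0, -0.778], [0.778, 0.0, 0.629], [0.0, -1.0, 0.0]]
wrist_force: [-0.3, 0.3, -0.2]
gripper_width: 0.265
```

Request:
{"op": "move_arm", "data": {"increments": "1 0 0.001 0 0 0 0; 1 0 0.002 0 0 0 0; 1 0 0.003 0 0 0 0; 1 0 0.004 0 0 0 0"}}

```text
time_s: 21.9
tcp_pos: [0.534, 0.0524, 0.0849]
ee_rot: [[0.629, 0.0, -0.778], [0.778, 0.0, 0.629], [0.0, -1.0, 0.0]]
wrist_force: [0.2, 0.5, -0.1]
gripper_width: 0.267
```

Request:
{"op": "move_arm", "data": {"increments": "1 0 0.0008 0 0 0 0; 1 0 0.0016 0 0 0 0; 1 0 0.0024 0 0 0 0; 1 0 0.003 0 0 0 0"}}

```text
time_s: 22.3
tcp_pos: [0.5339, 0.0524, 0.0819]
ee_rot: [[0.629, -0.0, -0.778], [0.778, 0.0, 0.629], [-0.0, -1.0, 0.0]]
wrist_force: [-0.1, 0.6, 0.0]
gripper_width: 0.271
```

Request:
{"op": "move_arm", "data": {"increments": "1 0 0.001 0 0 0 0; 1 0 0.002 0 0 0 0; 1 0 0.003 0 0 0 0; 1 0 0.004 0 0 0 0"}}

```text
time_s: 22.7
tcp_pos: [0.534, 0.0524, 0.0779]
ee_rot: [[0.629, -0.0, -0.778], [0.778, 0.0, 0.629], [0.0, -1.0, 0.0]]
wrist_force: [0.2, 0.6, -0.6]
gripper_width: 0.264
```

Request:
{"op": "move_arm", "data": {"increments": "1 0 0.001 0 0 0 0; 1 0 0.002 0 0 0 0; 1 0 0.003 0 0 0 0; 1 0 0.004 0 0 0 0"}}

```text
time_s: 23.1
tcp_pos: [0.534, 0.0524, 0.0739]
ee_rot: [[0.629, -0.0, -0.778], [0.778, 0.0, 0.629], [-0.0, -1.0, 0.0]]
wrist_force: [-0.5, 0.2, -0.5]
gripper_width: 0.269
```

Request:
{"op": "move_arm", "data": {"increments": "1 0 0.001 0 0 0 0; 1 0 0.002 0 0 0 0; 1 0 0.003 0 0 0 0; 1 0 0.004 0 0 0 0; 1 0 0.005 0 0 0 0"}}

```text
time_s: 23.6
tcp_pos: [0.534, 0.0524, 0.0689]
ee_rot: [[0.629, 0.0, -0.778], [0.778, 0.0, 0.629], [0.0, -1.0, -0.0]]
wrist_force: [-1.5, 0.2, -0.2]
gripper_width: 0.263
```

Request:
{"op": "move_arm", "data": {"increments": "1 0 0.001 0 0 0 0; 1 0 0.002 0 0 0 0; 1 0 0.003 0 0 0 0; 1 0 0.004 0 0 0 0"}}

```text
time_s: 24.0
tcp_pos: [0.534, 0.0524, 0.0649]
ee_rot: [[0.629, 0.0, -0.778], [0.778, 0.0, 0.629], [0.0, -1.0, -0.0]]
wrist_force: [-0.2, 0.5, -1.1]
gripper_width: 0.267
```

Request:
{"op": "move_arm", "data": {"increments": "1 0 0.0008 0 0 0 0; 1 0 0.0016 0 0 0 0; 1 0 0.0024 0 0 0 0"}}

```text
time_s: 24.3
tcp_pos: [0.534, 0.0524, 0.0625]
ee_rot: [[0.629, 0.0, -0.778], [0.778, 0.0, 0.629], [0.0, -1.0, 0.0]]
wrist_force: [-0.4, 0.9, -0.0]
gripper_width: 0.268
```

Now single small steps until the flange touches.

Request:
{"op": "move_arm", "data": {"increments": "1 0 0.0005 0 0 0 0; 1 0 0.001 0 0 0 0; 1 0 0.0015 0 0 0 0"}}

```text
time_s: 24.6
tcp_pos: [0.534, 0.0524, 0.061]
ee_rot: [[0.629, 0.0, -0.778], [0.778, 0.0, 0.629], [0.0, -1.0, -0.0]]
wrist_force: [-1.2, 1.4, -0.5]
gripper_width: 0.268
```

Request:
{"op": "move_arm", "data": {"increments": "1 0 0.0004 0 0 0 0; 1 0 0.0008 0 0 0 0"}}

```text
time_s: 24.8
tcp_pos: [0.534, 0.0524, 0.0604]
ee_rot: [[0.629, 0.0, -0.778], [0.778, -0.0, 0.629], [0.0, -1.0, -0.0]]
wrist_force: [-2.1, 1.4, 2.8]
gripper_width: 0.267
```

Request:
{"op": "move_arm", "data": {"increments": "1 0 0.0003 0 0 0 0; 1 0 0.0003 0 0 0 0"}}

```text
time_s: 25.0
tcp_pos: [0.534, 0.0524, 0.0604]
ee_rot: [[0.629, 0.0, -0.778], [0.778, 0.0, 0.629], [0.0, -1.0, -0.0]]
wrist_force: [-2.5, 1.3, 3.8]
gripper_width: 0.264
```

Request:
{"op": "move_arm", "data": {"increments": "0.4 0 0 0 0 0 0; 0.3 0 0 0 0 0 0; 0.1 0 0 0 0 0 0; -0.1 0 0 0 0 0 0; -0.2 0 0 0 0 0 0; -0.2 0 0 0 0 0 0"}}

```text
time_s: 25.6
tcp_pos: [0.534, 0.0523, 0.0599]
ee_rot: [[0.629, -0.0, -0.778], [0.778, -0.0, 0.629], [-0.0, -1.0, 0.0]]
wrist_force: [1.4, 0.3, 0.0]
gripper_width: 0.573
```

Request:
{"op": "move_arm", "data": {"increments": "-0.2 0 -0.01 0 0 0 0; -0.2 0 -0.03 0 0 0 0; -0.2 0 -0.06 0 0 0 0; -0.2 -0.005 -0.09 0 0 0 0; -0.2 -0.005 -0.09 0 0 0 0; -0.2 -0.005 -0.09 0 0 0 0"}}

```text
time_s: 26.2
tcp_pos: [0.5311, 0.0486, 0.1513]
ee_rot: [[0.629, 0.002, -0.777], [0.777, 0.001, 0.629], [0.002, -1.0, -0.001]]
wrist_force: [-0.5, 0.1, -0.5]
gripper_width: 0.602
```

```bash
python3 snap.py z wrist scene; python3 - <<'E'
from h import *
c=load('zwrist.npz')
a=c['p'][200:310,255:375,::-1]
cv2.imwrite('pics/zz.png',cv2.resize(a,None,fx=5,fy=5,interpolation=cv2.INTER_CUBIC))
P=cloud(c); 
for z in (.054,.059,.085): print(z,proj(c,[.5346,.0533,z]))
E
```

```text
tcp fx [-0.0098 -0.0039] [0.5311 0.0486 0.1513] F [-0.5  0.1 -0.5] t 26.2
0.054 (np.float64(316.797564255495), np.float64(251.76623257340398))
0.059 (np.float64(316.8276892732279), np.float64(253.76292332988766))
0.085 (np.float64(317.003783095503), np.float64(265.4344486490722))
```

View pics/zz.png

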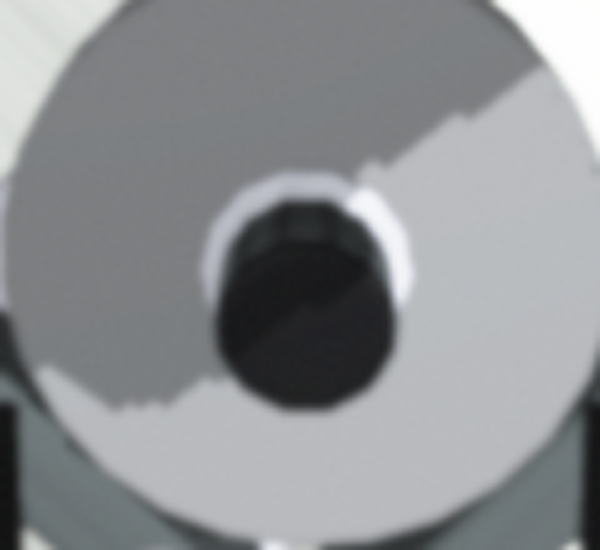

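View pics/zscene.png

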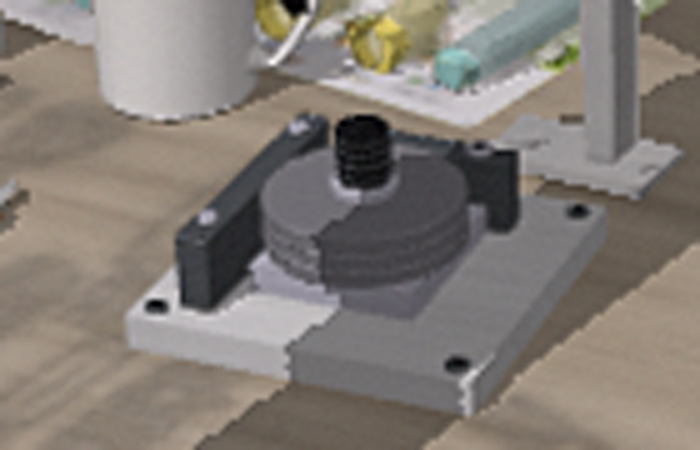

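The pin stands upright with its flange flat on the discs (grip at about (316,264) in the full wrist frame). The three rims line up in the scene view, and the hand is clear, so I'm handing in.

```bash
python3 -c "
from station import r,sense
print(r.finish_job(), sense()['time_s'])"
```

```text
the job is handed in; nothing more can be done
the job is handed in; nothing more can be done
```

I nudged the three discs into the corner, put the long pin down through all of them into the bore until its flange sat on the top disc, and let go. I handed the job in after about 26 s; no verdict was reported.

- **Discs:** My first push, diagonally with open fingers, left the bottom disc about 3 mm short of the stop. The wrist picture showed its hole out of line. I then pushed again with closed fingers, lower down, first towards the stop and then towards the fence. The picture after that showed the holes in line. Wrist force while pushing stayed under about 15 N in every reading.
- **Pin:** It went down in small steps with no resistance until the flange touched. Wrist force at that point was under 5 N.
- **Last checks:** The wrist and scene pictures showed the pin upright, its flange flat on the top disc, the three rims lined up against fence and stop, and the hand clear. I judged the last fit by eye and by the arm's own position; I did not measure the final tilt or the hole offsets.
- **Left alone:** The short pin and the bystanders were not touched as far as I could see, but I took no final picture of the stand.

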